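Scraper off the barbed hook

ROBOT

A 6-joint arm with a two-finger parallel gripper is mounted at the origin on the work surface. World frame = base frame: x ahead of the robot, y to its left, z up, the work surface at z = 0. Lengths are in m, angles in rad, forces in N, time in s.
With the tool pointing down it reaches from about 0.4 to 0.925 m from the base axis. Payload 3.4 kg.
Tool frame: the origin (TCP) lies midway between the tips of the shut fingers; the grasp point (between the pads) lies r.grip_point_offset behind it (r.grip_point_offset is the distance from the TCP to the grasp point, in m); z points along the fingers, y is the direction in which the jaws open and shut (so a half turn about z gives the same grasp; the last joint's range is limited). The gripper opens to 85 mm and grips with 20 to 120 N. Pads are 22 mm wide; open, the fingers measure 114 mm over their backs; the gripper's body (76 mm by 85 mm) begins 54 mm behind the grasp point. The pads swing forward as they close: fully open they stand 13 mm farther back than shut.
Start: joints at [-1.224, 0.307, 1.506, -0, 1.328, -0.073], TCP at [0.235, -0.525, 0.231] pointing down, gripper open.
Joint ranges: [-3.12, 3.12], [-1.05, 2.28], [0.14, 2.33], [-1.42, 4.57], [0.1, 2.73], [-2.68, 2.68]. Speed limits (rad/s): [2.57, 2.57, 3.14, 3.14, 3.14, 3.14].

INTERFACE

Orientations are given as a unit quaternion [w, x, y, z].
In Python, from station import sensors, camera, camera_model, r gives the robot as it stands.
- The arm moves only by the shell command python3 -m pendant 'ROWS' [FORCE]. ROWS is JSON, a list of rows, each an object of numbers: "dx", "dy", "dz": the shift along the tool's x, y, z in cm; "turn": the turn about the tool's z in rad; "grip": the opening, from 0 (shut) to 1 (fully open). A call has 1 to 20 rows; each row is the pose to reach, as a shift and turn from the pose measured when the call began, along the tool's axes at that moment; what a row does not reach only later rows make up. A row lasts 1/10 s, in which the tool goes at most 50 mm and 8.59 degrees, less where a joint would pass 70% of its speed; a pose out of reach is approached as far as the arm can. A call with a gripper value outside its range is refused whole. The fingers move at their own pace and stop on an object; FORCE is the grip in N (left out, the last holds). Time passes only in rows, so rows that repeat a pose let the fingers close. It gives the time, the measured TCP pose, the force and the opening at its end, in the units of the state.
- sensors.sense(): the state, without advancing time (a new reading comes with each control period).
- camera(name): name is "scene" or "top" or "wrist"; returns the picture (400x640x3 uint8, red, green, blue); there is no depth.
- camera_model(name): a dict with "fx", "fy", "cx", "cy" (pixels), "camera_from_world" (4x4, takes a point from world to camera coordinates). Camera axes: x right, y down, z forward; pixel columns grow to the right and rows downward; lengths in m; the calibration is good to about 2 mm. A picture is of the moment at which its call begins: read the wrist's pose just before it. camera_model takes no time and is no camera call; for the wrist camera it gives the pose at the moment of the call.
- r.hand_in(): hands the job in, once; it reports no verdict.
The state is a dict: "t": time; "joint_pos": joint angles; "qvel": joint speeds; "joint_torque": joint torques, N m; "ee_pos": TCP position; "tool_rot": TCP orientation; "wrist_force": force on the tool from outside, world axes, zero at the start; "ft_torque": the same for the moment, N m; "gripper_width": finger opening in m.
Only numpy, scipy, OpenCV 4.12 (cv2) and the standard library are available. Lean on these libraries where they do the work, as an engineer would, in place of code of your own. Each camera call takes 0.05 s, during which the arm holds its last target.

TASK

Take the red-handled scraper off the barbed bench hook: raise it, lean its handle back towards the post and ease it out over the barb, going gently by feel because the barb is bent from use and the hook must not be strained. Then stand the scraper blade down, fully home, in the empty slot of the wooden tool block and let go. Leave everything else in its place.

Things in the scene. Friction and masses are not known exactly. Their poses are not given: they have to be found in the camera images.
- stand: Grey bench stand, screwed down. Origin on the bench under its post; x points out along the hook's arm, z up. Base plate 120 x 90 x 12 mm (x -40 to +80). Post 18 x 26 mm, 149 mm tall. From the post a level round steel arm 8 mm thick, centre line 145 mm up, runs along x to an elbow at x = 80 mm, where an orange barb begins. More than 15 N on hook or stand damages it.
- hook_elbow (a point): Centre of the bar at the elbow (stand x 80 mm, 145 mm up); axes as the stand's. The barb, 8 mm round bar too, as made: a shank rises outward from here at 57 degrees above level for 52 mm; from its top a spur 14 mm long points back to the post, 28 degrees below level.
- barb_made (a point): Where the barb's top (end of the shank, centre of the bar) would be as made; axes as the stand's. Use has bent the whole barb stiffly about the elbow: up to 0.36 rad more upright or flatter (about y) and up to 0.35 rad to either side (about z). The bend is not measured: look or feel for it. It does not spring back; the arm springs up or down at the post, about 1 mm per 12 N at the barb.
- scraper: Flat scraper, 160 mm long, 0.16 to 0.26 kg, hung by its eye on the arm 48 to 62 mm from the post axis, blade down, flat face to the barb. Origin mid cutting edge (its lowest line); z from the edge up to the handle, x the flat's normal, y across. From the edge: blade 60 wide, 5 thick, to 40 mm; steel shank 38 wide, 5 thick, 40 to 100 mm; red handle above.
- scraper_grip (a point): middle of the red handle, 130 mm above the cutting edge; handle 28 wide (y), 15 thick (x), from 100 to 160 mm above the edge; axes as the scraper's
- scraper_eye (a point): Centre of the eye (window through x) in the shank: 20 mm wide, 55 to 79 mm above the edge. Upright it is mostly too low to pass the barb. With the handle leaned 40 to 50 degrees back towards the post it passes at every bend: slide the steel below the eye, held lightly up against the bar, out along the arm's underside, round the elbow and up the shank; 3 mm or more then stay free above the barb.
- tool_block: Wooden tool block, fixed, 90 x 190 x 50 mm; origin under its centre, y along its length, z up. In its middle an empty slot for the scraper, 10 mm wide (x) and 68 mm long (y), 38 mm deep, its mouth on the block's top with a 2 mm chamfer. A screwdriver stands in the hole at (15, 75) mm and an awl at (-15, -75) mm.
- slot_floor (a point): centre of the slot's floor, 12 mm above the bench; axes as the block's
- driver: blue-handled screwdriver standing in a hole of the tool block, 140 mm tall; leave it there
- awl: wooden-handled awl standing in another hole of the tool block, 125 mm tall; leave it there
- wrench: steel wrench lying on the bench
- hammer: hammer lying on the bench
- paint_can: can 84 mm across, 100 mm tall, standing
- screw_jar: amber jar 66 mm across, 80 mm tall, standing
- carton: open cardboard carton 160 x 200 x 90 mm
- weight: dark steel bench weight 70 mm across, 50 mm tall
Things that resemble listed ones, but are neither listed nor needed, are in the scene too. What is shaped like the scraper but blue or pink is not meant.

How it is judged:
On the way:
1. the scraper is off the hook: its eye is out past the barb and nothing touches the hook ((x of scraper_eye in the frame of stand above 0.14 m or z of scraper_eye in the frame of stand above 0.215 m) and contact force between anything else and stand below 0.1 N), for 0.2 s.
At the end, for the whole second after the job is handed in: The scraper stands blade down in the tool block's slot, its edge within 6 mm of the slot's floor and within 10 mm of the slot's middle sideways, leaning less than 0.25 rad, at rest and released (z of scraper in the frame of slot_floor between -0.004 and 0.006 m and horizontal distance between scraper and slot_floor below 0.01 m and angle between scraper's own z axis and vertical below 0.25 rad and linear speed of scraper below 0.02 m/s and contact force between the fingers and scraper below 0.05 N); the robot touches nothing.
It fails at once if the hook or its stand is loaded with more than 15 N (contact force between anything else and stand above 15 N).
It fails at once if the tool block is rammed with more than 35 N (contact force between anything else and tool_block above 35 N).
It fails at once if another tool, box or container is moved by more than 20 mm (distance of any of driver, awl, wrench, hammer, paint_can, screw_jar, carton, weight from where it was at the start of the episode above 0.02 m).
It also fails if it takes over 72 s, if anything falls off the work surface, if the arm or the gripper's body presses on something with over 40 N, if the wrist force passes 120 N, or if a joint passes its speed limit or range.

## Working session

There is one attempt and no reset: what is moved stays moved. The work goes in short steps, Python scripts to look and compute and a shell command to move; the robot and the scene stay as the last step left them, time stands still between calls to the robot, and variables do not carry over. Pictures are saved under pics/ and viewed, and the job is handed in when it is done.

```bash
ls; mkdir -p pics; python3 - <<'E'
from station import sensors, camera, camera_model, r
import cv2
print(sensors.sense(), r.grip_point_offset)
for n in ("scene","top","wrist"):
    m=camera_model(n); print(n,m)
    cv2.imwrite(f"pics/{n}0.png",camera(n)[:,:,::-1])
E
```

```text
pics
{'t': 0.0, 'joint_pos': array([-1.22350525e+00,  3.07541478e-01,  1.50767248e+00, -7.72964508e-06,
        1.32841004e+00, -7.34873972e-02]), 'qvel': array([ 0.00096942,  0.00162237, -0.00062361, -0.00012894, -0.00134743,
       -0.00045633]), 'joint_torque': array([-1.99110058e-03, -4.57557786e+01, -2.51922280e+01, -2.49809254e-04,
        1.29666697e-02, -2.78673490e-06]), 'ee_pos': array([ 0.23461267, -0.52418883,  0.23039945]), 'tool_rot': array([-1.00565557e-03,  9.77949002e-01,  2.08841371e-01, -1.42329035e-04]), 'wrist_force': array([-0.28813063, -0.54414143, -0.17292507]), 'ft_torque': array([ 0.00736542, -0.00247941, -0.0125008 ]), 'gripper_width': 0.08527337238974156} 0.0187
scene {'fx': 448.4966322933164, 'fy': 448.4966322933164, 'cx': 316.11188247551723, 'cy': 203.56440735261498, 'camera_from_world': array([[ 0.49485998,  0.86891079,  0.01037505, -0.2835982 ],
       [ 0.46633503, -0.25547358, -0.84691492, -0.14817202],
       [-0.73324297,  0.42394255, -0.53162719,  1.80253296],
       [ 0.        ,  0.        ,  0.        ,  1.        ]])}
top {'fx': 476.25606187511613, 'fy': 476.25606187511613, 'cx': 316.83246376979776, 'cy': 207.40033017077545, 'camera_from_world': array([[ 0.0066754 , -0.99979411,  0.01916185, -0.03581452],
       [-0.99146169, -0.00911285, -0.1300795 ,  0.61548667],
       [ 0.13022734, -0.01812991, -0.99131839,  1.70905901],
       [ 0.        ,  0.        ,  0.        ,  1.        ]])}
wrist {'fx': 334.4766814686841, 'fy': 334.4766814686841, 'cx': 315.3524638977004, 'cy': 200.20669282273792, 'camera_from_world': array([[ 0.40798203, -0.91298817, -0.0018076 , -0.57285897],
       [-0.87893035, -0.39329699,  0.26981273, -0.0341181 ],
       [-0.24704676, -0.10848999, -0.96291112,  0.38006142],
       [ 0.        ,  0.        ,  0.        ,  1.        ]])}
```

View pics/scene0.png

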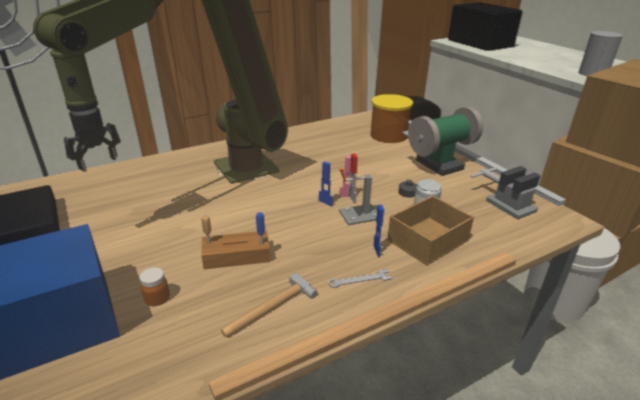

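View pics/top0.png

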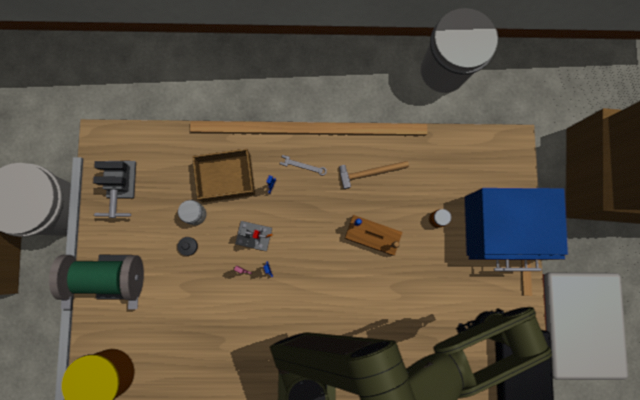

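View pics/wrist0.png

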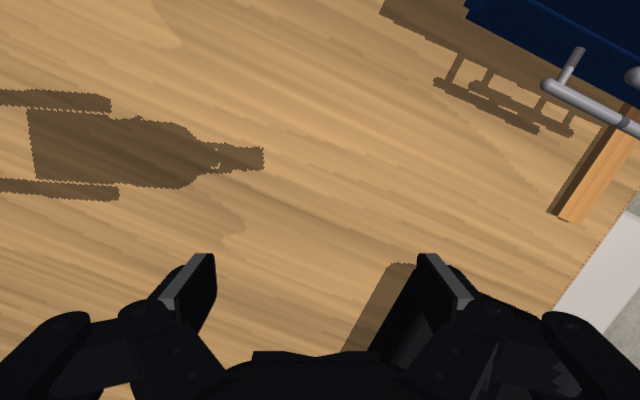

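```bash
python3 - <<'E'
import cv2, numpy as np
a=cv2.imread("pics/scene0.png")[130:270,300:480]; b=cv2.imread("pics/top0.png")[160:290,210:310]
cv2.imwrite("pics/z1.png",cv2.resize(a,None,fx=4.2,fy=4.2,interpolation=2))
cv2.imwrite("pics/z2.png",cv2.resize(b,None,fx=4.5,fy=4.5,interpolation=2))
c=cv2.imread("pics/top0.png")[205:265,335:415]
cv2.imwrite("pics/z3.png",cv2.resize(c,None,fx=9,fy=9,interpolation=2))
E
```

```text
(no output)
```

View pics/z1.png

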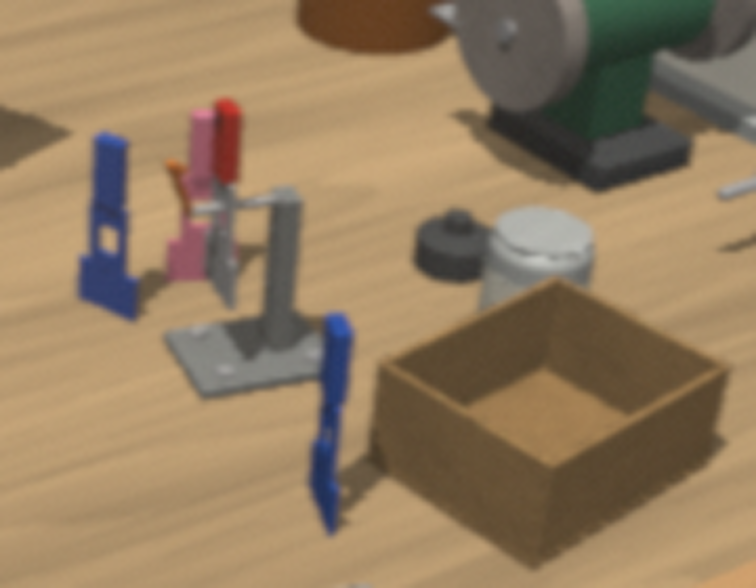

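View pics/z2.png

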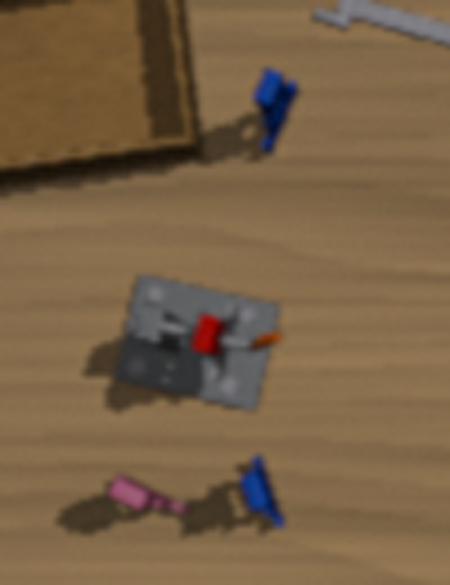

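View pics/z3.png

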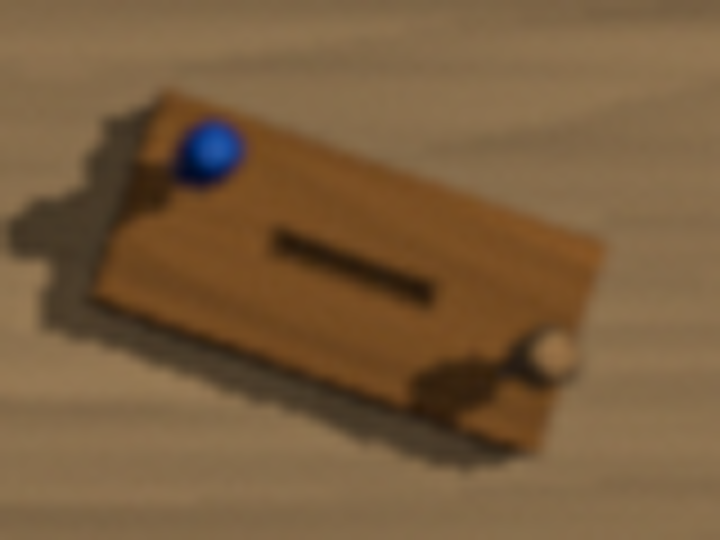

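```bash
cat > h.py <<'E'
import numpy as np, cv2
from station import sensors, camera, camera_model, r
from scipy.spatial.transform import Rotation as R
def ray(m,u,v):
    T=np.array(m["camera_from_world"]);C=-T[:3,:3].T@T[:3,3]
    d=T[:3,:3].T@np.array([(u-m["cx"])/m["fx"],(v-m["cy"])/m["fy"],1.]);return C,d/np.linalg.norm(d)
def atz(m,u,v,z):
    C,d=ray(m,u,v);return C+d*(z-C[2])/d[2]
def proj(m,p):
    T=np.array(m["camera_from_world"]);p=np.atleast_2d(p);q=p@T[:3,:3].T+T[:3,3]
    return np.c_[m["fx"]*q[:,0]/q[:,2]+m["cx"],m["fy"]*q[:,1]/q[:,2]+m["cy"]]
def tri(obs):
    A=np.zeros((3,3));b=np.zeros(3)
    for m,u,v in obs:
        C,d=ray(m,u,v);P=np.eye(3)-np.outer(d,d);A+=P;b+=P@C
    return np.linalg.solve(A,b)
def toolR(s=None):
    q=(s or sensors.sense())["tool_rot"];return R.from_quat([q[1],q[2],q[3],q[0]]).as_matrix()
E
python3 - <<'E'
from h import *
t=camera_model("top"); w=camera_model("wrist");s=camera_model("scene")
Z=lambda x,y:(210+x/4.5-.4,160+y/4.5-.4)
# base plate corners in z2 (top at z=.012)
for c in [(140,275),(283,302),(255,410),(118,378)]: print(c,atz(t,*Z(*c),.012))
print("post",atz(t,*Z(170,327),.149),"red top",atz(t,*Z(208,334),.23),"elbow",atz(t,*Z(250,344),.145),"barbtop",atz(t,*Z(280,338),.188))
Y=lambda x,y:(335+x/9-.45,205+y/9-.45)
for c in [(170,88),(607,240),(540,455),(92,297)]: print(c,atz(t,*Y(*c),.05))
print("slot",[atz(t,*Y(*c),.05) for c in[(283,240),(426,292)]])
T=np.array(w["camera_from_world"]);C=-T[:3,:3].T@T[:3,3];st=sensors.sense();Rt=toolR(st)
print("cam in tool",Rt.T@(C-st["ee_pos"]),"axes\n",Rt.T@T[:3,:3].T, "toolR\n",Rt)
E
```

```text
(140, 275) [0.56711349 0.2505932  0.012     ]
(283, 302) [0.54577883 0.13250068 0.012     ]
(255, 410) [0.45692822 0.15371301 0.012     ]
(118, 378) [0.48221118 0.26623402 0.012     ]
post [0.51378285 0.20742165 0.149     ] red top [0.50268637 0.16970423 0.23      ] elbow [0.501655  0.1469897 0.145    ] barbtop [0.50327474 0.12106629 0.188     ]
(170, 88) [ 0.59022273 -0.16464117  0.05      ]
(607, 240) [ 0.52987231 -0.34157912  0.05      ]
(540, 455) [ 0.44304421 -0.3131082   0.05      ]
(92, 297) [ 0.50513442 -0.13286712  0.05      ]
slot [array([ 0.52879179, -0.21017434,  0.05      ]), array([ 0.50822948, -0.26788933,  0.05      ])]
cam in tool [ 0.0693937  -0.00104696 -0.14365608] axes
 [[-5.37604180e-04 -9.62876861e-01 -2.69940478e-01]
 [ 9.99999851e-01 -5.43847376e-04 -5.16634069e-05]
 [-9.70609215e-05 -2.69940465e-01  9.62877010e-01]] toolR
 [[ 9.12770282e-01  4.08472876e-01 -5.67989435e-04]
 [ 4.08473255e-01 -9.12768976e-01  1.54793866e-03]
 [ 1.13847822e-04 -1.64492090e-03 -9.99998641e-01]]
```

```bash
python3 -m pendant '[{"dx":10,"dy":-6,"dz":-7,"turn":-0.15},{"dx":20,"dy":-12,"dz":-7,"turn":-0.3},{"dx":39.5,"dy":-23.3,"dz":-7,"turn":-0.45},{"dx":39.5,"dy":-23.3,"dz":-7,"turn":-0.6},{"dx":39.5,"dy":-23.3,"dz":-7,"turn":-0.75},{"dx":39.5,"dy":-23.3,"dz":-7,"turn":-0.9},{"dx":39.5,"dy":-23.3,"dz":-7,"turn":-0.95},{"dx":39.5,"dy":-23.3,"dz":-7,"turn":-0.95},{"dx":39.5,"dy":-23.3,"dz":-7,"turn":-0.95},{"dx":39.5,"dy":-23.3,"dz":-7,"turn":-0.95},{"dx":53,"dy":-52,"dz":-7,"turn":-0.95},{"dx":53,"dy":-52,"dz":-7,"turn":-0.95},{"dx":53,"dy":-52,"dz":-7,"turn":-0.95},{"dx":53,"dy":-52,"dz":-7,"turn":-0.95},{"dx":53,"dy":-52,"dz":-7,"turn":-0.95},{"dx":53,"dy":-52,"dz":-7,"turn":-0.95},{"dx":53,"dy":-52,"dz":-7,"turn":-0.95},{"dx":53,"dy":-52,"dz":-7,"turn":-0.95},{"dx":53,"dy":-52,"dz":-7,"turn":-0.95},{"dx":53,"dy":-52,"dz":-7,"turn":-0.95}]'
python3 - <<'E'
from h import *
import pickle
s=sensors.sense();m=camera_model("wrist");im=camera("wrist");cv2.imwrite("pics/w1.png",im[:,:,::-1]);pickle.dump(m,open("w1.pkl","wb"));print(s["t"],s["ee_pos"],toolR(s),s["qvel"])
E
```

```text
0.15 [ 0.23464767 -0.52433415  0.23058252] [[ 9.12770282e-01  4.08472876e-01 -5.67989435e-04]
 [ 4.08473255e-01 -9.12768976e-01  1.54793866e-03]
 [ 1.13847822e-04 -1.64492090e-03 -9.99998641e-01]] [-0.00061801 -0.00332639 -0.0038246  -0.00022665  0.00070494 -0.00016503]schema error: expected keys dx, dy, dz, turn, grip
```

View pics/w1.png

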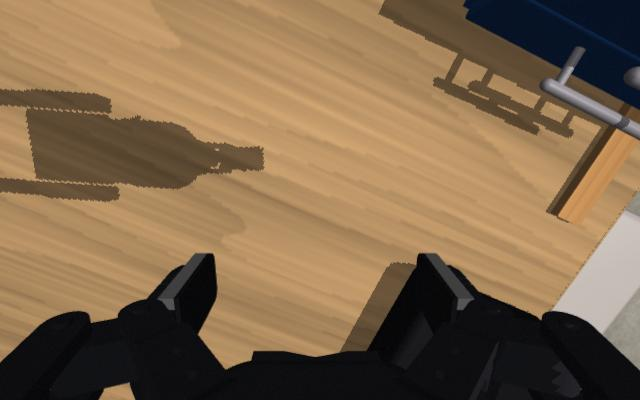

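All keys are needed in each row, including grip.

```bash
python3 -m pendant '[{"dx":10,"dy":-6,"dz":-7,"turn":-0.15,"grip":1},{"dx":20,"dy":-12,"dz":-7,"turn":-0.3,"grip":1},{"dx":39.5,"dy":-23.3,"dz":-7,"turn":-0.45,"grip":1},{"dx":39.5,"dy":-23.3,"dz":-7,"turn":-0.6,"grip":1},{"dx":39.5,"dy":-23.3,"dz":-7,"turn":-0.75,"grip":1},{"dx":39.5,"dy":-23.3,"dz":-7,"turn":-0.9,"grip":1},{"dx":39.5,"dy":-23.3,"dz":-7,"turn":-0.95,"grip":1},{"dx":39.5,"dy":-23.3,"dz":-7,"turn":-0.95,"grip":1},{"dx":39.5,"dy":-23.3,"dz":-7,"turn":-0.95,"grip":1},{"dx":39.5,"dy":-23.3,"dz":-7,"turn":-0.95,"grip":1},{"dx":53,"dy":-52,"dz":-7,"turn":-0.95,"grip":1},{"dx":53,"dy":-52,"dz":-7,"turn":-0.95,"grip":1},{"dx":53,"dy":-52,"dz":-7,"turn":-0.95,"grip":1},{"dx":53,"dy":-52,"dz":-7,"turn":-0.95,"grip":1},{"dx":53,"dy":-52,"dz":-7,"turn":-0.95,"grip":1},{"dx":53,"dy":-52,"dz":-7,"turn":-0.95,"grip":1},{"dx":53,"dy":-52,"dz":-7,"turn":-0.95,"grip":1},{"dx":53,"dy":-52,"dz":-7,"turn":-0.95,"grip":1},{"dx":53,"dy":-52,"dz":-7,"turn":-0.95,"grip":1},{"dx":53,"dy":-52,"dz":-7,"turn":-0.95,"grip":1}]'
cat > snap.py <<'E'
from h import *
import pickle,sys
n=sys.argv[1];s=sensors.sense();m=camera_model("wrist");im=camera("wrist");cv2.imwrite(f"pics/{n}.png",im[:,:,::-1]);pickle.dump(m,open(f"{n}.pkl","wb"))
print(round(s["t"],2),s["ee_pos"].round(4),toolR(s).round(3).tolist(),s["joint_pos"].round(2),s["wrist_force"].round(2),s["gripper_width"])
E
python3 snap.py w1
```

```text
t: 2.2
ee_pos: [0.506, 0.1655, 0.3013]
tool_rot: [-0.0, 0.775, 0.633, -0.0]
wrist_force: [0.8, 0.0, 0.9]
gripper_width: 0.0852
2.2 [0.506  0.1655 0.3013] [[0.2, 0.98, -0.001], [0.98, -0.2, 0.0], [0.0, -0.001, -1.0]] [0.24 0.2  1.48 0.   1.46 0.44] [0.82 0.02 0.87] 0.08524080965439655
```

View pics/w1.png

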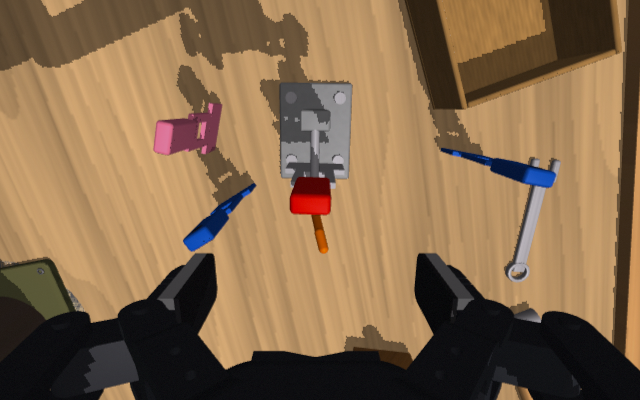

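```bash
python3 -m pendant '[{"dx":-5,"dy":0,"dz":0,"turn":0,"grip":1},{"dx":-10,"dy":0,"dz":0,"turn":0,"grip":1},{"dx":-10,"dy":0,"dz":0,"turn":0,"grip":1},{"dx":-10,"dy":0,"dz":0,"turn":0,"grip":1},{"dx":-10,"dy":0,"dz":0,"turn":0,"grip":1}]' >/dev/null
python3 snap.py w2
python3 -m pendant '[{"dx":5,"dy":-5,"dz":0,"turn":0,"grip":1},{"dx":5,"dy":-10,"dz":0,"turn":0,"grip":1},{"dx":5,"dy":-15,"dz":0,"turn":0,"grip":1},{"dx":5,"dy":-15,"dz":0,"turn":0,"grip":1},{"dx":5,"dy":-15,"dz":0,"turn":0,"grip":1},{"dx":5,"dy":-15,"dz":0,"turn":0,"grip":1}]' >/dev/null
python3 snap.py w3
python3 - <<'E'
import cv2
for n,b in (("w1",(230,70,160,190)),("w2",(230,0,160,160)),("w3",(0,0,640,400))):
    a=cv2.imread(f"pics/{n}.png");x,y,w,h=b;cv2.imwrite(f"pics/{n}z.png",cv2.resize(a[y:y+h,x:x+w],None,fx=3 if w<640 else 1,fy=3 if w<640 else 1,interpolation=2))
E
```

```text
2.75 [0.4863 0.0671 0.3016] [[0.202, 0.979, 0.0], [0.979, -0.202, 0.001], [0.001, -0.0, -1.0]] [0.05 0.14 1.56 0.   1.45 0.25] [ 0.27  0.53 -0.11] 0.0854970025295209
3.4 [0.3505 0.1474 0.3021] [[0.199, 0.98, 0.002], [0.98, -0.199, 0.002], [0.002, 0.002, -1.0]] [ 0.29 -0.03  1.74  0.    1.43  0.49] [ 0.74 -0.42 -0.01] 0.08483111568790681
```

View pics/w1z.png

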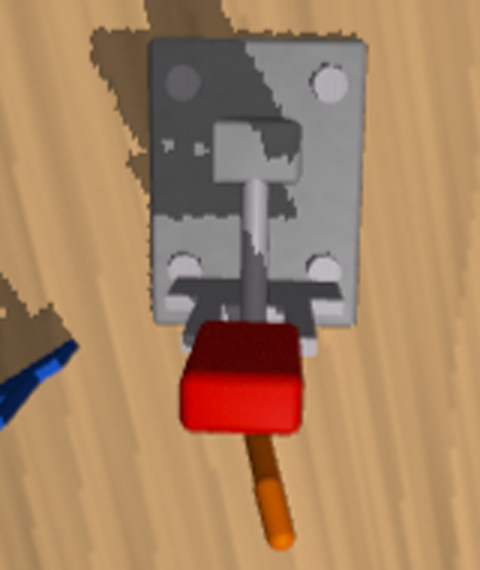

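View pics/w2.png

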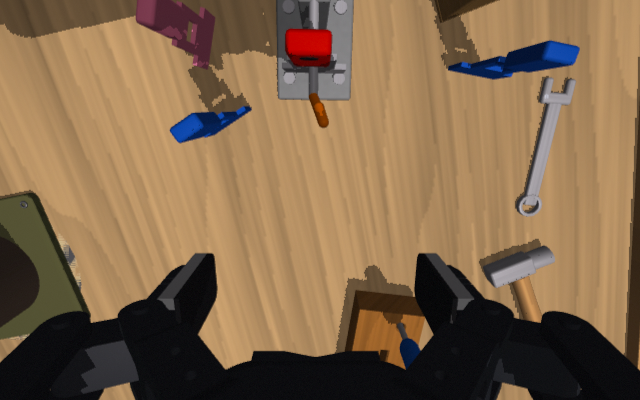

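View pics/w3.png

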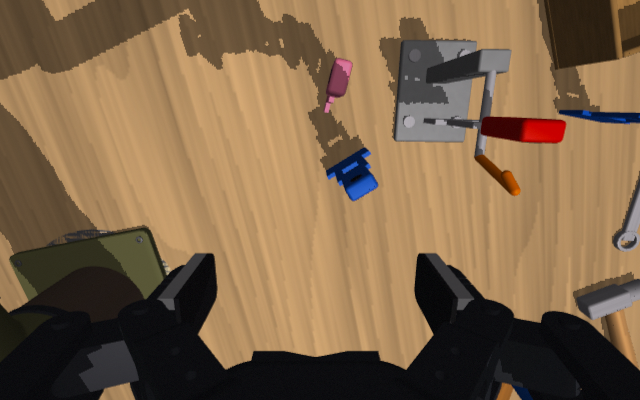

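```bash
python3 - <<'E'
import cv2
a=cv2.imread("pics/w3.png")[20:210,385:585];cv2.imwrite("pics/w3z.png",cv2.resize(a,None,fx=3.1,fy=3.1,interpolation=2))
a=cv2.imread("pics/w2.png")[0:140,250:380];cv2.imwrite("pics/w2z.png",cv2.resize(a,None,fx=4,fy=4,interpolation=2))
E
```

```text
(no output)
```

View pics/w3z.png

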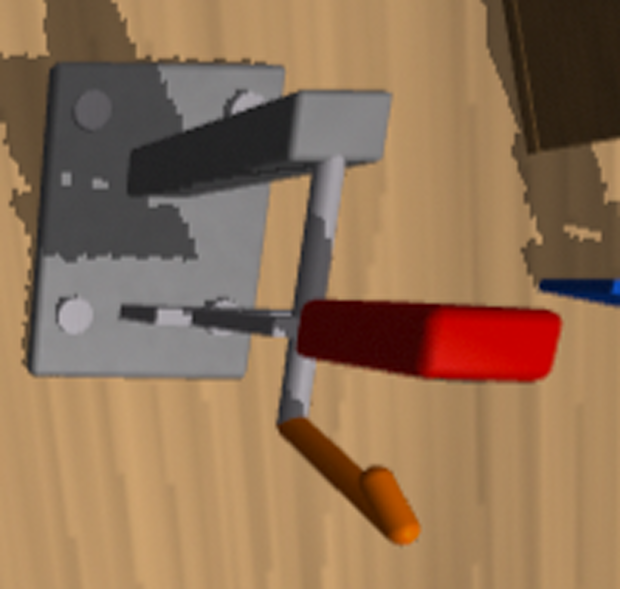

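View pics/w2z.png

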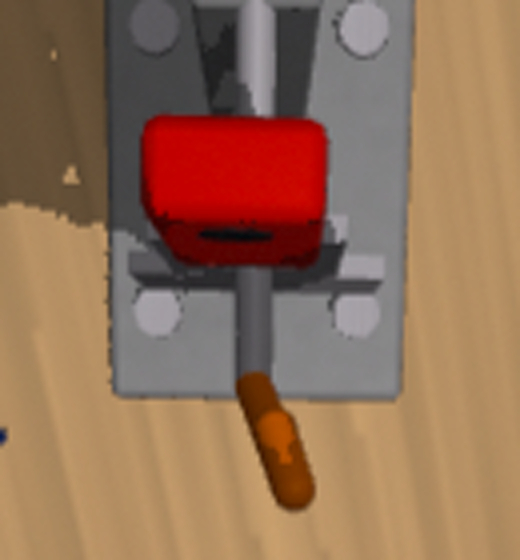

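```bash
cat > fit.py <<'E'
from h import *
import pickle
from scipy.optimize import least_squares
M={n:pickle.load(open(f"{n}.pkl","rb")) for n in("w1","w2","w3")}
S={"w1":(230,70,3),"w2":(250,0,4),"w3":(385,20,3.1)}
O=[]
def add(n,lst):
    for c,uv in lst:
        ox,oy,k=S[n];O.append((n,c,ox+(uv[0]+.5)/k-.5,oy+(uv[1]+.5)/k-.5))
bz=12
add("w1",[((-40,-45,bz),(150,38)),((-40,45,bz),(366,40)),((80,-45,bz),(153,325)),((80,45,bz),(355,326)),
 ((-9,-13,149),(214,120)),((-9,13,149),(300,120)),((9,13,149),(301,183)),((9,-13,149),(214,180)),("top",(281,536)),
 (("s",-7.5,-14),(183,375)),(("s",-7.5,14),(302,375)),(("s",7.5,14),(300,431)),(("s",7.5,-14),(183,431))])
add("w2",[((80,-45,bz),(113,398)),((80,45,bz),(400,400)),("el",(252,378)),("top",(294,491)),
 (("s",-7.5,-14),(147,118)),(("s",-7.5,14),(326,120)),(("s",7.5,14),(324,222)),(("s",7.5,-14),(147,220))])
add("w3",[((-40,-45,bz),(50,63)),((-40,45,bz),(286,68)),((80,-45,bz),(30,374)),((80,45,bz),(245,378)),
 ((-9,-13,149),(299,90)),((-9,13,149),(391,93)),((9,13,149),(381,163)),((9,-13,149),(288,157)),("el",(293,424)),("top",(402,530)),
 (("s",-7.5,-14),(435,305)),(("s",-7.5,14),(560,312)),(("s",7.5,14),(552,381)),(("s",7.5,-14),(423,376))])
def pt(c,p):
    if c=="el": return np.array([80,0,145.])
    if c=="top":
        a=np.radians(57)+p[3];return np.array([80+52*np.cos(a)*np.cos(p[4]),52*np.cos(a)*np.sin(p[4]),145+52*np.sin(a)])
    if c[0]=="s":
        cs,sn=np.cos(p[7]),np.sin(p[7]);return np.array([p[5]+cs*c[1]-sn*c[2],p[6]+sn*c[1]+cs*c[2],230+p[8]])
    return np.array(c,float)
def world(q,p):
    cs,sn=np.cos(p[2]),np.sin(p[2]);q=np.array(q)/1e3
    return np.array([p[0]+cs*q[0]-sn*q[1],p[1]+sn*q[0]+cs*q[1],q[2]])
def res(p,full=True):
    o=[]
    for n,c,u,v in O:
        w=world(pt(c,p),p);T=np.array(M[n]["camera_from_world"])
        q=T[:3,:3]@w+T[:3,3]+p[9:12]/1e3
        q=q+np.cross(p[12:15],q)
        o+=[M[n]["fx"]*q[0]/q[2]+M[n]["cx"]-u,M[n]["fy"]*q[1]/q[2]+M[n]["cy"]-v]
    return np.r_[o,(p[9:12]/2)*1,p[12:15]/.004,p[8]/2] if full else np.array(o).reshape(-1,2)
def solve():
    p0=np.r_[.515,.22,np.radians(-101.4),0,.2,55,0,0,0,np.zeros(6)]
    return least_squares(res,p0,loss="soft_l1")
if __name__=="__main__":
    f=solve();p=f.x;np.save("fit.npy",p);np.set_printoptions(suppress=True)
    print(p.round(4));J=np.linalg.pinv(f.jac.T@f.jac);print("sd",np.sqrt(np.diag(J)).round(4))
    for o,e in zip(O,res(p,False)): print(o[0],o[1],e.round(1))
    print("barb top stand",pt("top",p),"el",world((80,0,145),p))
E
python3 fit.py
```

```text
[ 0.5181  0.2233 -1.7838  0.1434  0.3764 52.1423 -2.3244 -0.0119 -0.597
  0.0013 -0.1698  0.7401 -0.0021 -0.0014  0.0001]
sd [0.0023 0.0023 0.0057 0.0155 0.038  0.547  0.6454 0.0185 1.0517 1.9999
 1.9573 0.9915 0.003  0.0029 0.002 ]
w1 (-40, -45, 12) [-0.8 -0.3]
w1 (-40, 45, 12) [ 0.6 -0.1]
w1 (80, -45, 12) [-0.3  0.1]
w1 (80, 45, 12) [0.5 0.5]
w1 (-9, -13, 149) [-0.9 -0.5]
w1 (-9, 13, 149) [ 0.8 -0.1]
w1 (9, 13, 149) [-0.   0.3]
w1 (9, -13, 149) [-0.9  0.9]
w1 top [ 0.2 -0.3]
w1 ('s', -7.5, -14) [-0.6 -1.8]
w1 ('s', -7.5, 14) [ 1.7 -0.9]
w1 ('s', 7.5, 14) [1.6 1.8]
w1 ('s', 7.5, -14) [-0.6  0.9]
w2 (80, -45, 12) [-0.3  0.1]
w2 (80, 45, 12) [0.4 0.3]
w2 el [0.7 1.8]
w2 top [0.5 0.2]
w2 ('s', -7.5, -14) [-0.8 -1.5]
w2 ('s', -7.5, 14) [ 2.  -0.9]
w2 ('s', 7.5, 14) [1.6 1.1]
w2 ('s', 7.5, -14) [-0.8  0.5]
w3 (-40, -45, 12) [ 1.2 -0.6]
w3 (-40, 45, 12) [ 0.4 -1.1]
w3 (80, -45, 12) [0.1 0.9]
w3 (80, 45, 12) [0.4 0.5]
w3 (-9, -13, 149) [-1.  -0.4]
w3 (-9, 13, 149) [ 0.8 -0.9]
w3 (9, 13, 149) [ 0.4 -0.2]
w3 (9, -13, 149) [-0.6  1.3]
w3 el [-1.1 -0.5]
w3 top [-1.3 -0.4]
w3 ('s', -7.5, -14) [-1.4  0. ]
w3 ('s', -7.5, 14) [ 2.2 -1.1]
w3 ('s', 7.5, 14) [-0.4  0.5]
w3 ('s', 7.5, -14) [-1.9  1.1]
barb top stand [100.27137035   8.0127573  192.21088079] el [0.50118706 0.14512846 0.145     ]
```

```bash
cat > st.py <<'E'
from h import *
p=np.load("fit.npy");O=np.r_[p[:2],0];cs,sn=np.cos(p[2]),np.sin(p[2]);RS=np.array([[cs,-sn,0],[sn,cs,0],[0,0,1]])
def now(pr=True):
    s=sensors.sense();R_=toolR(s);g=s["ee_pos"]-R_[:,2]*r.grip_point_offset
    gs=RS.T@(g-O)*1e3
    if pr: print("t",round(s["t"],2),"G in stand mm",gs.round(1),"F stand",(RS.T@s["wrist_force"]).round(2),"M",(RS.T@s["ft_torque"]).round(3),"w",round(s["gripper_width"]*1e3,1),"tool x in stand deg",round(np.degrees(np.arctan2(*(RS.T@R_[:,0])[[1,0]])),2),"tilt",R_[2].round(4))
    return s,R_,gs
def to(gs):
    s,R_,g=now(False);d=R_.T@(RS@(np.array(gs)-g))/10;print("rows cm for",gs,d.round(2));return d
E
python3 - <<'E'
from st import *
now(); to((52,-2,230)); to((52,-2,200))
E
```

```text
t 3.45 G in stand mm [ 109.7 -147.2  320.7] F stand [-0.63  0.39  0.38] M [ 0.029 -0.039  0.02 ] w 85.2 tool x in stand deg -179.32 tilt [ 0.0019  0.0016 -1.    ]
rows cm for (52, -2, 230) [ 5.58 14.58  9.11]
rows cm for (52, -2, 200) [ 5.58 14.57 12.11]
```

```bash
python3 -m pendant '[{"dx":2,"dy":5,"dz":0,"turn":0.01,"grip":1},{"dx":4,"dy":10,"dz":0,"turn":0.01,"grip":1},{"dx":5.6,"dy":14.6,"dz":0,"turn":0.01,"grip":1},{"dx":5.6,"dy":14.6,"dz":2,"turn":0.01,"grip":1},{"dx":5.6,"dy":14.6,"dz":5,"turn":0.01,"grip":1},{"dx":5.6,"dy":14.6,"dz":8,"turn":0.01,"grip":1},{"dx":5.6,"dy":14.6,"dz":10,"turn":0.01,"grip":1},{"dx":5.6,"dy":14.6,"dz":11.5,"turn":0.01,"grip":1},{"dx":5.6,"dy":14.6,"dz":12.1,"turn":0.01,"grip":1},{"dx":5.6,"dy":14.6,"dz":12.1,"turn":0.01,"grip":1}]' 20
python3 snap.py w4; python3 -c "
from st import *
now()"
```

```text
t: 4.45
ee_pos: [0.5063, 0.1726, 0.1801]
tool_rot: [-0.0, 0.778, 0.628, 0.0]
wrist_force: [-0.8, 0.6, -0.9]
gripper_width: 0.0853
4.45 [0.5063 0.1726 0.1801] [[0.21, 0.978, -0.0], [0.978, -0.21, 0.001], [0.001, -0.0, -1.0]] [0.25 0.3  1.66 0.   1.18 0.46] [-0.76  0.57 -0.87] 0.08532035352225886
t 4.5 G in stand mm [ 51.8  -0.5 199.8] F stand [0.89 0.25 1.54] M [-0.05   0.03  -0.012] w 85.5 tool x in stand deg -179.93 tilt [ 0.0017  0.0014 -1.    ]
```

View pics/w4.png

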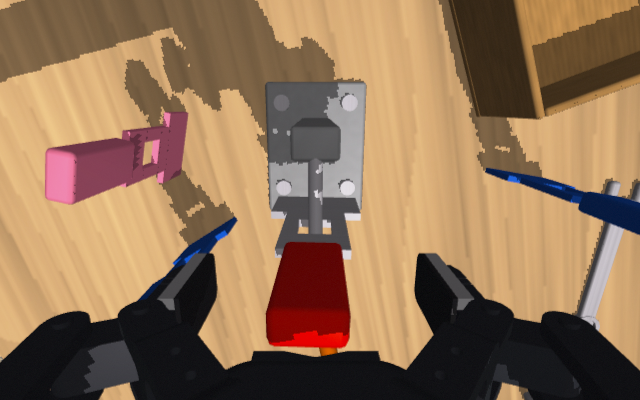

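```bash
python3 -m pendant '[{"dx":0,"dy":-0.18,"dz":0,"turn":0,"grip":0.8},{"dx":0,"dy":-0.18,"dz":0,"turn":0,"grip":0.5},{"dx":0,"dy":-0.18,"dz":0,"turn":0,"grip":0.3},{"dx":0,"dy":-0.18,"dz":0,"turn":0,"grip":0.2},{"dx":0,"dy":-0.18,"dz":0,"turn":0,"grip":0.2},{"dx":0,"dy":-0.18,"dz":0,"turn":0,"grip":0.2},{"dx":0,"dy":-0.18,"dz":0,"turn":0,"grip":0.2},{"dx":0,"dy":-0.18,"dz":0,"turn":0,"grip":0.2}]' 20
python3 -c "
from st import *
now()"
```

```text
t: 5.3
ee_pos: [0.5049, 0.1733, 0.1815]
tool_rot: [0.0, 0.778, 0.628, 0.001]
wrist_force: [-0.9, 1.0, 5.1]
gripper_width: 0.0276
t 5.3 G in stand mm [ 51.7  -2.4 200.2] F stand [-0.8  -1.14  5.07] M [-0.306 -0.     0.029] w 27.6 tool x in stand deg -179.93 tilt [ 0.002   0.0017 -1.    ]
```

```bash
python3 -m pendant '[{"dx":0,"dy":0,"dz":-0.2,"turn":0,"grip":0.2},{"dx":0,"dy":0,"dz":-0.4,"turn":0,"grip":0.2},{"dx":0,"dy":0,"dz":-0.5,"turn":0,"grip":0.2},{"dx":0,"dy":0,"dz":-0.5,"turn":0,"grip":0.2},{"dx":0,"dy":0,"dz":-0.5,"turn":0,"grip":0.2}]'
python3 -c "
from st import *
now()"; python3 snap.py w5
```

```text
t: 5.8
ee_pos: [0.5048, 0.1733, 0.1862]
tool_rot: [-0.0, 0.778, 0.628, 0.001]
wrist_force: [0.6, 0.3, -2.9]
gripper_width: 0.0281
t 5.8 G in stand mm [ 51.8  -2.5 204.9] F stand [-0.46  0.48 -2.9 ] M [-0.006  0.018 -0.039] w 28.1 tool x in stand deg -179.93 tilt [ 0.0017  0.0013 -1.    ]
5.8 [0.5048 0.1733 0.1862] [[0.21, 0.978, 0.002], [0.978, -0.21, 0.001], [0.002, 0.001, -1.0]] [0.25 0.29 1.66 0.   1.19 0.46] [ 0.56  0.34 -2.9 ] 0.028053983824106524
```

View pics/w5.png

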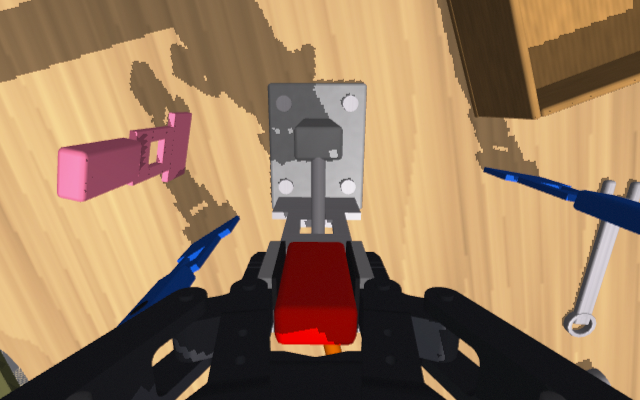

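```bash
python3 -m pendant '[{"dx":1,"dy":0.1,"dz":0.05,"turn":0,"grip":0.2},{"dx":2,"dy":0.15,"dz":0.05,"turn":0,"grip":0.2},{"dx":3,"dy":0.15,"dz":0.05,"turn":0,"grip":0.2},{"dx":3.6,"dy":0.15,"dz":0.05,"turn":0,"grip":0.2},{"dx":3.8,"dy":0.15,"dz":0.05,"turn":0,"grip":0.2},{"dx":4.0,"dy":0.15,"dz":0.05,"turn":0,"grip":0.2},{"dx":4.2,"dy":0.15,"dz":0.05,"turn":0,"grip":0.2},{"dx":4.3,"dy":0.15,"dz":0.05,"turn":0,"grip":0.2}]'
python3 -c "
from st import *
now()"
```

```text
t: 6.65
ee_pos: [0.5149, 0.2136, 0.1856]
tool_rot: [0.001, 0.778, 0.629, -0.0]
wrist_force: [-0.5, -5.1, -0.4]
gripper_width: 0.0277
t 6.65 G in stand mm [ 10.2  -1.1 204.3] F stand [ 5.11  0.64 -0.39] M [ 0.129 -0.958  0.009] w 27.7 tool x in stand deg -179.91 tilt [-0.0013  0.0011 -1.    ]
```

```bash
python3 -m pendant '[{"dx":0.1,"dy":0,"dz":0,"turn":0,"grip":0.2},{"dx":0.2,"dy":0,"dz":0,"turn":0,"grip":0.2},{"dx":0.2,"dy":0,"dz":0,"turn":0,"grip":0.2}]'
python3 -c "
from st import *
now()"
```

```text
t: 6.95
ee_pos: [0.5152, 0.2148, 0.1856]
tool_rot: [0.001, 0.778, 0.628, -0.001]
wrist_force: [-0.7, -5.1, -0.6]
gripper_width: 0.0275
t 6.95 G in stand mm [  8.9  -1.  204.3] F stand [ 5.13  0.43 -0.57] M [ 0.215 -1.118  0.028] w 27.5 tool x in stand deg -179.93 tilt [-0.0025  0.0012 -1.    ]
```

```bash
python3 -m pendant '[{"dx":0.2,"dy":0,"dz":0,"turn":0,"grip":0.2},{"dx":0.4,"dy":0,"dz":0.02,"turn":0,"grip":0.2},{"dx":0.6,"dy":0,"dz":0.04,"turn":0,"grip":0.2},{"dx":0.7,"dy":0,"dz":0.06,"turn":0,"grip":0.2}]'
python3 -c "
from st import *
now()"; python3 snap.py w6
```

```text
t: 7.35
ee_pos: [0.5167, 0.2216, 0.185]
tool_rot: [0.001, 0.778, 0.628, -0.001]
wrist_force: [-0.1, -5.2, 0.3]
gripper_width: 0.0275
t 7.35 G in stand mm [  1.9  -1.  203.7] F stand [5.12 0.99 0.31] M [ 0.082 -0.977 -0.038] w 27.5 tool x in stand deg -179.93 tilt [-0.0027  0.0011 -1.    ]
7.35 [0.5167 0.2216 0.185 ] [[0.21, 0.978, 0.0], [0.978, -0.21, -0.003], [-0.003, 0.001, -1.0]] [ 0.33  0.33  1.6  -0.    1.21  0.54] [-0.12 -5.21  0.31] 0.02745119773794152
```

View pics/w6.png

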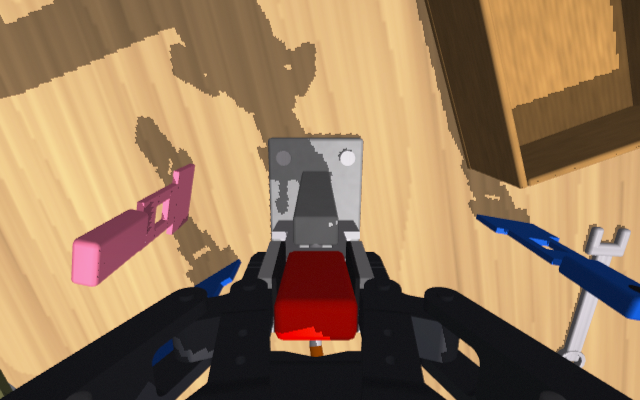

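```bash
python3 -m pendant '[{"dx":0.3,"dy":0,"dz":0.05,"turn":0,"grip":0.2},{"dx":0.6,"dy":0,"dz":0.11,"turn":0,"grip":0.2},{"dx":0.9,"dy":0,"dz":0.21,"turn":0,"grip":0.2},{"dx":1.2,"dy":0,"dz":0.31,"turn":0,"grip":0.2}]'
python3 -c "
from st import *
now()"
```

```text
t: 7.8
ee_pos: [0.5194, 0.2337, 0.1822]
tool_rot: [0.001, 0.778, 0.628, -0.0]
wrist_force: [-0.5, -5.1, 0.9]
gripper_width: 0.0282
t 7.8 G in stand mm [-10.5  -1.  200.9] F stand [5.12 0.62 0.92] M [-0.009 -0.991  0.063] w 28.2 tool x in stand deg -179.92 tilt [-0.0023  0.0014 -1.    ]
```

```bash
python3 -m pendant '[{"dx":0.3,"dy":0,"dz":0.12,"turn":0,"grip":0.2},{"dx":0.6,"dy":0,"dz":0.28,"turn":0,"grip":0.2},{"dx":0.9,"dy":0,"dz":0.47,"turn":0,"grip":0.2},{"dx":1.1,"dy":0,"dz":0.6,"turn":0,"grip":0.2}]'
python3 -c "
from st import *
now()"; python3 snap.py w7
```

```text
t: 8.2
ee_pos: [0.5219, 0.2452, 0.1764]
tool_rot: [0.001, 0.778, 0.629, 0.0]
wrist_force: [-2.5, -2.8, 4.2]
gripper_width: 0.0276
t 8.2 G in stand mm [-22.2  -1.  195.1] F stand [ 3.23 -1.89  4.22] M [-0.133 -0.894 -0.014] w 27.6 tool x in stand deg -179.92 tilt [-0.0013  0.0018 -1.    ]
8.2 [0.5219 0.2452 0.1764] [[0.21, 0.978, 0.001], [0.978, -0.21, -0.002], [-0.001, 0.002, -1.0]] [ 0.37  0.35  1.58 -0.    1.2   0.58] [-2.54 -2.76  4.22] 0.027627619262237883
```

View pics/w7.png

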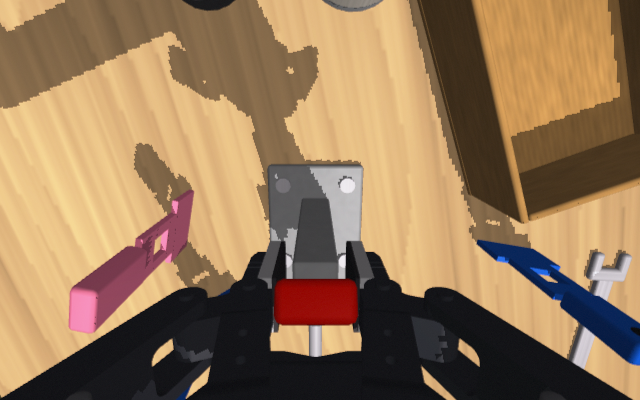

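```bash
python3 -m pendant '[{"dx":0.25,"dy":0,"dz":0.16,"turn":0,"grip":0.2},{"dx":0.5,"dy":0,"dz":0.36,"turn":0,"grip":0.2},{"dx":0.7,"dy":0,"dz":0.55,"turn":0,"grip":0.2}]'
python3 -c "
from st import *
now()"
```

```text
t: 8.55
ee_pos: [0.5236, 0.2528, 0.1707]
tool_rot: [0.001, 0.778, 0.629, 0.0]
wrist_force: [-1.7, -2.6, 5.4]
gripper_width: 0.0276
t 8.55 G in stand mm [-30.   -0.9 189.4] F stand [ 2.94 -1.1   5.42] M [-0.129 -0.741 -0.01 ] w 27.6 tool x in stand deg -179.92 tilt [-3.0e-04  1.9e-03 -1.0e+00]
```

```bash
python3 -m pendant '[{"dx":0,"dy":0,"dz":0,"turn":0,"grip":0.2},{"dx":0,"dy":0,"dz":0,"turn":0,"grip":0.2},{"dx":-0.2,"dy":0,"dz":0,"turn":0,"grip":0.2},{"dx":-0.5,"dy":0,"dz":0,"turn":0,"grip":0.2},{"dx":-1.0,"dy":0,"dz":0,"turn":0,"grip":0.2},{"dx":-1.0,"dy":0,"dz":0,"turn":0,"grip":0.2}]' 70
python3 -c "
from st import *
now()
cv2.imwrite('pics/s1.png',cv2.resize(camera('scene')[130:230,320:420,::-1],None,fx=6,fy=6,interpolation=2))"; python3 snap.py w8
```

```text
t: 9.15
ee_pos: [0.521, 0.2427, 0.1703]
tool_rot: [0.0, 0.778, 0.628, 0.0]
wrist_force: [-0.1, -1.0, -3.1]
gripper_width: 0.0272
t 9.15 G in stand mm [-19.6  -1.2 189. ] F stand [ 0.98  0.12 -3.06] M [-0.019  0.123  0.068] w 27.2 tool x in stand deg -179.95 tilt [-3.e-04  1.e-03 -1.e+00]
9.2 [0.5212 0.2429 0.1704] [[0.21, 0.978, 0.001], [0.978, -0.21, -0.0], [-0.0, 0.001, -1.0]] [ 0.36  0.36  1.59 -0.    1.19  0.58] [ 0.82  0.87 -2.59] 0.02714028836153192
```

View pics/w8.png

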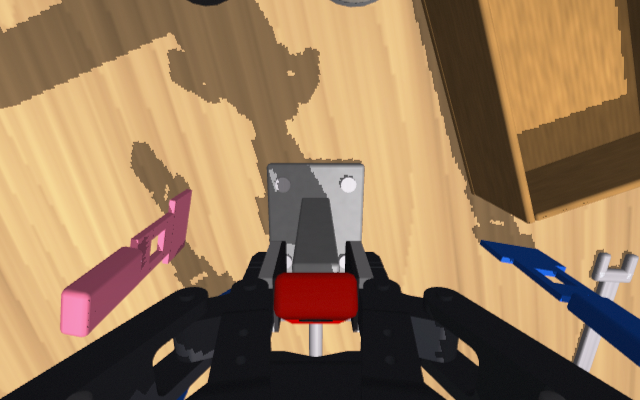

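View pics/s1.png

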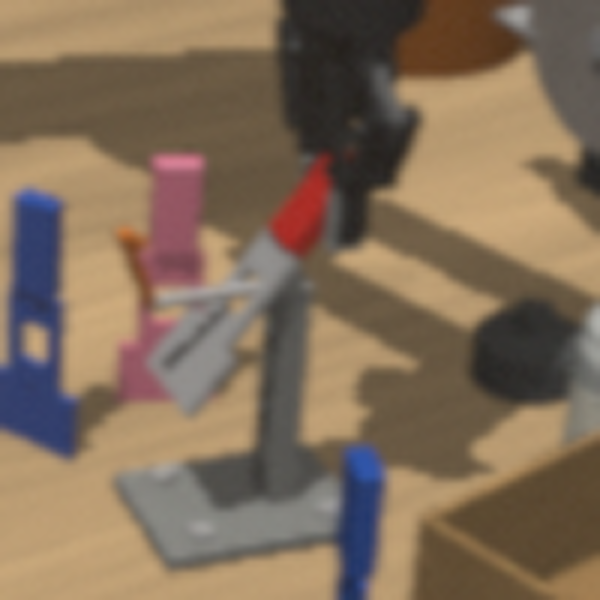

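```bash
cat > plate.py <<'E'
from st import *
def P(G,th,s,x,y,sg=130):
    u=np.array([-np.sin(th),0,np.cos(th)]);n=np.array([np.cos(th),0,np.sin(th)]);j=np.array([0,1.,0])
    return O+RS@((np.array(G)+(s-sg)*u+x*n+y*j)/1e3)
E
python3 - <<'E'
from plate import *
m=camera_model("scene");G=(-19.6,-1.2,189)
f=lambda p:np.round((proj(m,p)[0]-[320,130]+.5)*6-.5)
print("post corners",[f(O+RS@np.array(q)/1e3) for q in[(9,13,149),(9,-13,149),(-9,13,149),(80,0,145),(80,45,12),(80,-45,12)]])
for d in(38,42,46,50):
    th=np.radians(d);print(d,[f(P(G,th,s,x,y)) for s,x,y in[(0,0,-30),(0,0,30),(40,0,30),(100,0,19),(100,0,-14)]])
E
```

```text
post corners [array([288., 289.]), array([269., 267.]), array([320., 285.]), array([154., 303.]), array([172., 557.]), array([115., 471.])]
38 [array([162., 364.]), array([202., 419.]), array([249., 362.]), array([312., 264.]), array([287., 236.])]
42 [array([151., 357.]), array([191., 412.]), array([241., 356.]), array([309., 262.]), array([285., 234.])]
46 [array([140., 349.]), array([180., 403.]), array([233., 350.]), array([307., 260.]), array([282., 232.])]
50 [array([130., 340.]), array([170., 394.]), array([227., 344.]), array([305., 258.]), array([280., 230.])]
```

```bash
cat > clr.py <<'E'
from plate import *
import sys
def bar():
    a=np.radians(57)+p[3];g=min(p[4],.36);L=[]
    for x in np.arange(9,80,1): L.append((x,0,145))
    d=np.array([np.cos(a)*np.cos(g),np.cos(a)*np.sin(g),np.sin(a)]);e=np.array([80,0,145.])
    for t in np.arange(0,52.1,1): L.append(e+t*d)
    top=e+52*d;b=np.radians(208)+p[3];q=np.array([np.cos(b)*np.cos(g),np.cos(b)*np.sin(g),np.sin(b)])
    for t in np.arange(0,14.1,1): L.append(top+t*q)
    return np.array(L)
B=bar()
# boxes in (x,y,s): center, half
BX=[((0,0,20),(2.5,30,20)),((0,0,47.5),(2.5,19,7.5)),((0,14.5,67),(2.5,4.5,12)),((0,-14.5,67),(2.5,4.5,12)),((0,0,89.5),(2.5,19,10.5)),((0,0,130),(7.5,14,30)),((0,0,125),(14,30,14))]
def clear(G,th,sg=130,bars=B):
    q=bars-np.array(G);u=np.array([-np.sin(th),0,np.cos(th)]);n=np.array([np.cos(th),0,np.sin(th)])
    loc=np.c_[q@n,q[:,1],q@u+sg];out=[]
    for c,h in BX[:6]:
        d=np.abs(loc-c)-h;dd=np.linalg.norm(np.maximum(d,0),axis=1)+np.minimum(d.max(1),0);out.append(dd.min()-4)
    return np.array(out)
E
python3 - <<'E'
from clr import *
from scipy.optimize import minimize
th=np.radians(44)
E2G=np.array([-np.sin(th),0,np.cos(th)])*63
# eye waypoints: parametrise by progress along center line
a=np.radians(57)+p[3]
def best(E0,tang):
    # maximise min clearance in the plane perpendicular to tang (xz) and y
    perp=np.array([-tang[2],0,tang[0]]);perp/=np.linalg.norm(perp)
    f=lambda v:-clear(E0+v[0]*perp+np.array([0,v[1],0])+E2G,th).min()
    b=min((minimize(f,[v0,v1],method="Nelder-Mead") for v0 in(-4,0,4,8) for v1 in (-3,0,3)),key=lambda r_:r_.fun)
    return E0+b.x[0]*perp+np.array([0,b.x[1],0]),-b.fun
el=np.array([80,0,145.]);d=np.array([np.cos(a)*np.cos(.36),np.cos(a)*np.sin(.36),np.sin(a)])
print("bars end",B[-15],B[-1])
for x in (24,50,65,72,78):
    E,c=best(np.array([x,0,145.]),np.array([1,0,0]));print("arm",x,"E",E.round(1),"G",(E+E2G).round(1),"clr",round(c,2))
for t in (2,6,12,20,28,34,40,46,52,58,64,72):
    tg=d
    E,c=best(el+t*d,np.array([d[0],0,d[2]]));print("sh",t,"E",E.round(1),"G",(E+E2G).round(1),"clr",round(c,2),clear(E+E2G,th).round(1))
E
```

```text
bars end [100.40024813   7.67871157 192.21088079] [ 89.82929608   3.69977507 183.93905892]Traceback (most recent call last):
  File "<stdin>", line 16, in <module>
  File "<stdin>", line 9, in best
numpy._core._exceptions._UFuncOutputCastingError: Cannot cast ufunc 'divide' output from dtype('float64') to dtype('int64') with casting rule 'same_kind'
```

```bash
cat > plan.py <<'E'
from clr import *
from scipy.optimize import minimize
def run(deg):
    th=np.radians(deg)
    E2G=np.array([-np.sin(th),0,np.cos(th)])*63
    a=np.radians(57)+p[3]
    def best(E0,tang):
        perp=np.array([-tang[2],0,tang[0]]);perp=perp/np.linalg.norm(perp)
        f=lambda v:-clear(E0+v[0]*perp+np.array([0,v[1],0])+E2G,th).min()
        b=min((minimize(f,[v0,v1],method="Nelder-Mead") for v0 in(-4,0,4,8) for v1 in (-3,0,3)),key=lambda r_:r_.fun)
        return E0+b.x[0]*perp+np.array([0,b.x[1],0]),-b.fun
    el=np.array([80,0,145.]);d=np.array([np.cos(a)*np.cos(.36),np.cos(a)*np.sin(.36),np.sin(a)])
    for x in (24,50,65,72,78):
        E,c=best(np.array([x,0,145.]),np.array([1.,0,0]));print("arm",x,"E",E.round(1),"G",(E+E2G).round(1),"clr",round(c,2))
    for t in (2,6,12,20,28,34,40,46,52,58,64,72):
        E,c=best(el+t*d,np.array([d[0],0,d[2]]));print("sh",t,"E",E.round(1),"G",(E+E2G).round(1),"clr",round(c,2),clear(E+E2G,th).round(1))
if __name__=="__main__": run(float(sys.argv[1]))
E
python3 plan.py 44
```

```text
arm 24 E [ 24.   0. 145.] G [-19.8   0.  190.3] clr 2.9
arm 50 E [ 50.   0. 145.] G [  6.2   0.  190.3] clr 2.9
arm 65 E [ 65.   0. 145.] G [ 21.2   0.  190.3] clr 2.9
arm 72 E [ 72.    0.  145.2] G [ 28.2   0.  190.5] clr 3.06
arm 78 E [ 78.    0.  147.2] G [ 34.2   0.  192.5] clr 5.06
sh 2 E [ 79.    0.3 147.6] G [ 35.3   0.3 192.9] clr 5.47 [20.5  5.5  5.6  5.7  5.5 17.1]
sh 6 E [ 82.6   0.9 150.3] G [ 38.8   0.9 195.7] clr 5.48 [21.1  6.4  5.5  5.5  5.9 19.9]
sh 12 E [ 84.9   1.8 155.8] G [ 41.2   1.8 201.1] clr 5.48 [20.2  6.4  5.5  5.5  5.9 18.4]
sh 20 E [ 88.1   3.  163.1] G [ 44.3   3.  208.4] clr 5.48 [20.2  6.4  5.5  5.5  5.9 16.9]
sh 28 E [ 88.9   4.1 171.3] G [ 45.1   4.1 216.7] clr 3.82 [17.7  3.8  5.6  5.3  3.8 20.7]
sh 34 E [ 90.4   5.  177.1] G [ 46.7   5.  222.4] clr 2.93 [16.8  2.9  5.7  4.9  2.9 23.7]
sh 40 E [ 93.7   5.  182.2] G [ 50.    5.  227.5] clr 4.0 [17.8  4.   4.7  4.7  4.  25. ]
sh 46 E [ 98.1   6.1 186.7] G [ 54.3   6.1 232.1] clr 4.81 [20.   6.2  4.8  4.8  4.8 25.3]
sh 52 E [102.6   7.2 191.3] G [ 58.8   7.2 236.6] clr 5.56 [22.4  8.5  5.6  5.6  5.6 25.9]
sh 58 E [ 2.55717985e+44 -3.64688565e+43 -1.10498052e+44] G [ 2.55717985e+44 -3.64688565e+43 -1.10498052e+44] clr 2.8094747694176387e+44 [2.80947477e+44 2.80947477e+44 2.80947477e+44 2.80947477e+44
 2.80947477e+44 2.80947477e+44]
sh 64 E [ 4.41083853e+44  7.46397739e+43 -1.90596318e+44] G [ 4.41083853e+44  7.46397739e+43 -1.90596318e+44] clr 4.862643496888387e+44 [4.8626435e+44 4.8626435e+44 4.8626435e+44 4.8626435e+44 4.8626435e+44
 4.8626435e+44]
sh 72 E [ 4.36551958e+44  9.10803486e+43 -1.88638045e+44] G [ 4.36551958e+44  9.10803486e+43 -1.88638045e+44] clr 4.842081719925648e+44 [4.84208172e+44 4.84208172e+44 4.84208172e+44 4.84208172e+44
 4.84208172e+44 4.84208172e+44]
```

```bash
python3 -m pendant '[{"dx":-0.6,"dy":0.1,"dz":-0.12,"turn":0,"grip":0.2},{"dx":-1.3,"dy":0.1,"dz":-0.12,"turn":0,"grip":0.2},{"dx":-2.0,"dy":0.1,"dz":-0.12,"turn":0,"grip":0.2},{"dx":-2.7,"dy":0.1,"dz":-0.12,"turn":0,"grip":0.2},{"dx":-3.4,"dy":0.1,"dz":-0.12,"turn":0,"grip":0.2},{"dx":-4.1,"dy":0.1,"dz":-0.12,"turn":0,"grip":0.2},{"dx":-4.5,"dy":0.1,"dz":-0.12,"turn":0,"grip":0.2},{"dx":-4.5,"dy":0.1,"dz":-0.12,"turn":0,"grip":0.2}]'
python3 -c "
from st import *
now()
cv2.imwrite('pics/s2.png',cv2.resize(camera('scene')[130:230,320:420,::-1],None,fx=6,fy=6,interpolation=2))"; python3 snap.py w9
```

```text
t: 10.05
ee_pos: [0.5127, 0.1982, 0.1717]
tool_rot: [0.001, 0.778, 0.628, 0.0]
wrist_force: [0.2, 0.2, -2.8]
gripper_width: 0.027
t 10.05 G in stand mm [ 25.7   0.  190.4] F stand [-0.21  0.18 -2.76] M [0.001 0.174 0.093] w 27.0 tool x in stand deg -179.99 tilt [-0.      0.0014 -1.    ]
10.1 [0.5129 0.1986 0.1718] [[0.211, 0.977, 0.002], [0.977, -0.211, 0.0], [0.0, 0.002, -1.0]] [ 0.29  0.32  1.64 -0.    1.17  0.51] [ 0.15 -0.01 -1.21] 0.027183769638041772
```

View pics/w9.png

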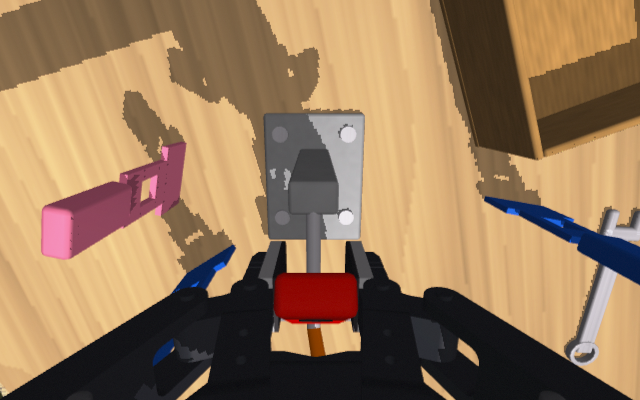

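View pics/s2.png

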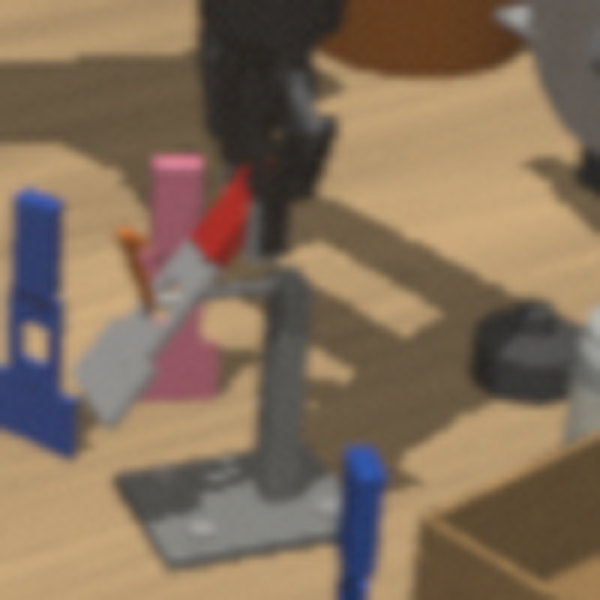

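```bash
python3 -m pendant '[{"dx":-0.4,"dy":0,"dz":-0.05,"turn":0,"grip":0.2},{"dx":-0.85,"dy":0,"dz":-0.2,"turn":0,"grip":0.2},{"dx":-1.2,"dy":0.08,"dz":-0.45,"turn":0,"grip":0.2},{"dx":-1.4,"dy":0.12,"dz":-0.75,"turn":0,"grip":0.2},{"dx":-1.55,"dy":0.18,"dz":-1.07,"turn":0,"grip":0.2},{"dx":-1.7,"dy":0.24,"dz":-1.4,"turn":0,"grip":0.2},{"dx":-1.86,"dy":0.3,"dz":-1.8,"turn":0,"grip":0.2},{"dx":-1.86,"dy":0.3,"dz":-1.8,"turn":0,"grip":0.2}]'
python3 -c "
from st import *
now()
cv2.imwrite('pics/s3.png',cv2.resize(camera('scene')[130:230,320:420,::-1],None,fx=6,fy=6,interpolation=2))"; python3 snap.py w10
```

```text
t: 10.95
ee_pos: [0.5126, 0.18, 0.1906]
tool_rot: [0.001, 0.778, 0.628, 0.001]
wrist_force: [-0.0, -0.2, -2.0]
gripper_width: 0.0271
t 10.95 G in stand mm [ 43.5   3.7 209.3] F stand [ 0.23  0.02 -2.04] M [-0.04   0.078 -0.071] w 27.1 tool x in stand deg -179.97 tilt [ 0.0011  0.0031 -1.    ]
11.0 [0.5124 0.1801 0.1902] [[0.211, 0.978, 0.003], [0.978, -0.211, 0.0], [0.001, 0.003, -1.0]] [ 0.26  0.3   1.63 -0.    1.21  0.47] [ 0.37 -0.   -2.56] 0.027738010016809134
```

View pics/w10.png

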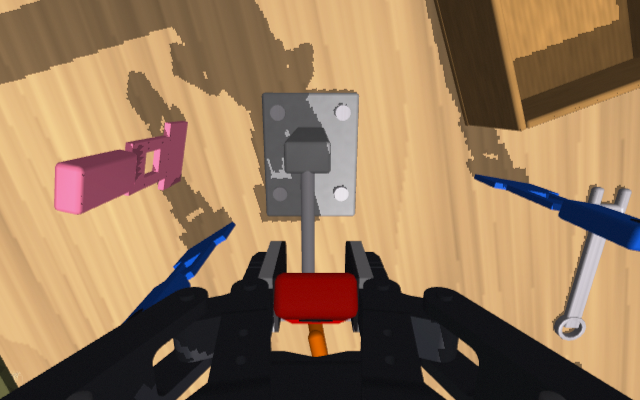

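View pics/s3.png

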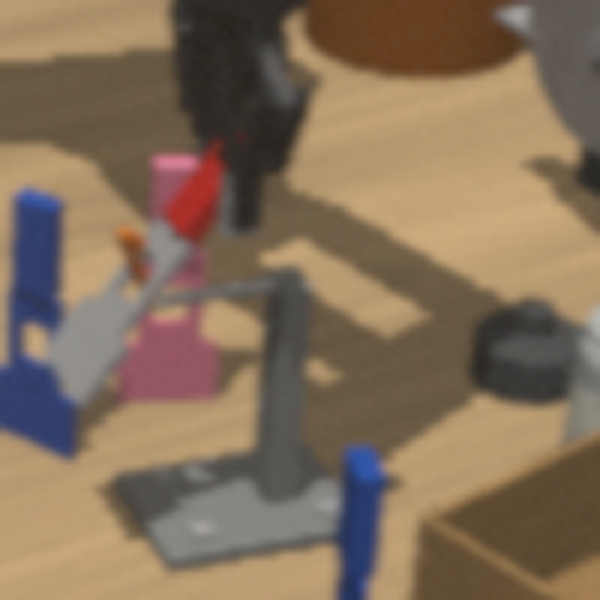

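```bash
python3 -m pendant '[{"dx":-0.1,"dy":0,"dz":-0.37,"turn":0,"grip":0.2},{"dx":-0.16,"dy":0.04,"dz":-0.74,"turn":0,"grip":0.2},{"dx":-0.24,"dy":0.08,"dz":-1.02,"turn":0,"grip":0.2},{"dx":-0.32,"dy":0.1,"dz":-1.25,"turn":0,"grip":0.2},{"dx":-0.32,"dy":0.1,"dz":-1.25,"turn":0,"grip":0.2}]'
python3 -c "
from st import *
now()"
```

```text
t: 11.55
ee_pos: [0.513, 0.1769, 0.2032]
tool_rot: [0.001, 0.778, 0.628, 0.002]
wrist_force: [-0.1, 0.6, -0.8]
gripper_width: 0.0268
t 11.55 G in stand mm [ 46.5   4.8 221.9] F stand [-0.53 -0.19 -0.76] M [0.097 0.186 0.001] w 26.8 tool x in stand deg -179.97 tilt [ 0.0015  0.0035 -1.    ]
```

```bash
python3 -m pendant '[{"dx":-0.15,"dy":0.02,"dz":-0.25,"turn":0,"grip":0.2},{"dx":-0.35,"dy":0.03,"dz":-0.5,"turn":0,"grip":0.2},{"dx":-0.35,"dy":0.03,"dz":-0.5,"turn":0,"grip":0.2}]'
python3 -c "
from st import *
now()"; python3 snap.py w11
```

```text
t: 11.85
ee_pos: [0.5126, 0.173, 0.2085]
tool_rot: [0.001, 0.778, 0.628, 0.002]
wrist_force: [0.1, -0.5, -2.4]
gripper_width: 0.0274
t 11.85 G in stand mm [ 50.3   5.2 227.2] F stand [ 0.43  0.17 -2.42] M [ 0.041  0.13  -0.034] w 27.4 tool x in stand deg -179.98 tilt [ 0.0013  0.0038 -1.    ]
11.85 [0.5126 0.173  0.2085] [[0.211, 0.977, 0.004], [0.977, -0.211, 0.0], [0.001, 0.004, -1.0]] [ 0.25  0.28  1.61 -0.    1.25  0.46] [ 0.08 -0.46 -2.42] 0.027389878606620646
```

View pics/w11.png

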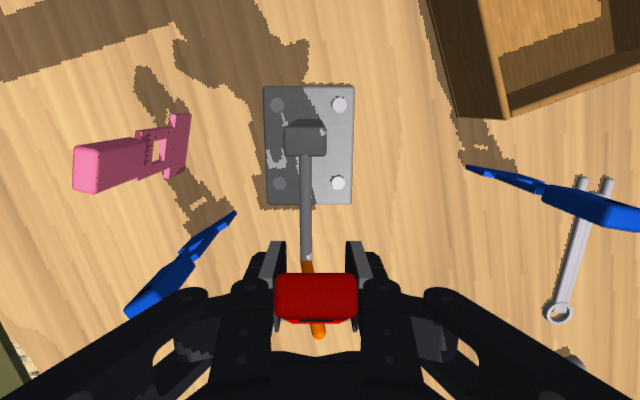

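```bash
python3 -m pendant '[{"dx":-0.4,"dy":0.09,"dz":-0.5,"turn":0,"grip":0.2},{"dx":-0.85,"dy":0.18,"dz":-0.95,"turn":0,"grip":0.2},{"dx":-1.3,"dy":0.2,"dz":-1.4,"turn":0,"grip":0.2},{"dx":-1.9,"dy":0.2,"dz":-2.1,"turn":0,"grip":0.2},{"dx":-2.6,"dy":0.2,"dz":-3.0,"turn":0,"grip":0.2},{"dx":-3.2,"dy":0.2,"dz":-4.5,"turn":0,"grip":0.2},{"dx":-3.2,"dy":0.2,"dz":-4.5,"turn":0,"grip":0.2}]'
python3 -c "
from st import *
now()
cv2.imwrite('pics/s4.png',cv2.resize(camera('scene')[130:230,320:420,::-1],None,fx=6,fy=6,interpolation=2))"
```

```text
t: 12.6
ee_pos: [0.5088, 0.1407, 0.2558]
tool_rot: [0.002, 0.778, 0.628, 0.004]
wrist_force: [-0.2, 0.4, -1.5]
gripper_width: 0.0274
t 12.6 G in stand mm [ 82.8   8.3 274.5] F stand [-0.35 -0.27 -1.53] M [0.015 0.211 0.005] w 27.4 tool x in stand deg 179.96 tilt [ 0.0028  0.0081 -1.    ]
```

View pics/s4.png

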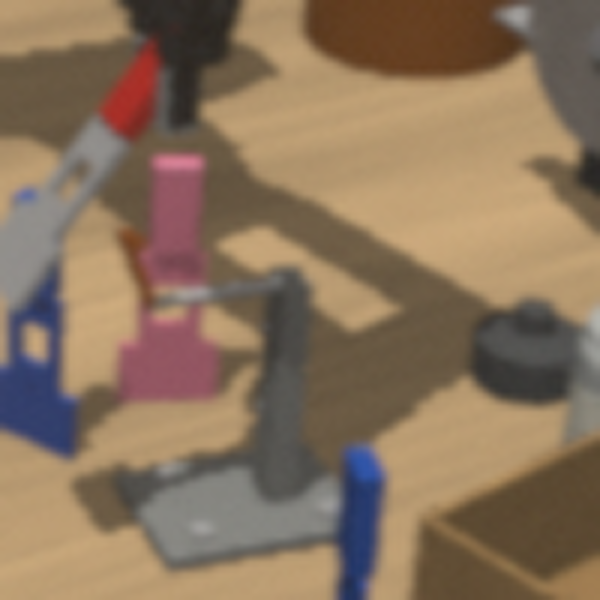

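```bash
python3 -m pendant '[{"dx":0,"dy":0,"dz":-2.5,"turn":0,"grip":0.2},{"dx":-1,"dy":0.5,"dz":-5,"turn":0.1,"grip":0.2},{"dx":-4,"dy":2,"dz":-5,"turn":0.22,"grip":0.2},{"dx":-8,"dy":3.5,"dz":-5,"turn":0.35,"grip":0.2},{"dx":-12,"dy":5,"dz":-5,"turn":0.48,"grip":0.2},{"dx":-16,"dy":6.5,"dz":-5,"turn":0.61,"grip":0.2},{"dx":-20,"dy":8,"dz":-5,"turn":0.74,"grip":0.2},{"dx":-24,"dy":10,"dz":-5,"turn":0.87,"grip":0.2},{"dx":-28,"dy":11.5,"dz":-5,"turn":1.0,"grip":0.2},{"dx":-32,"dy":13,"dz":-5,"turn":1.13,"grip":0.2},{"dx":-35,"dy":14,"dz":-5,"turn":1.26,"grip":0.2},{"dx":-37,"dy":14.7,"dz":-5,"turn":1.39,"grip":0.2},{"dx":-37.6,"dy":14.7,"dz":-5,"turn":1.52,"grip":0.2},{"dx":-37.6,"dy":14.7,"dz":-5,"turn":1.65,"grip":0.2},{"dx":-37.6,"dy":14.7,"dz":-5,"turn":1.7,"grip":0.2},{"dx":-37.6,"dy":14.7,"dz":-5,"turn":1.7,"grip":0.2}]'
python3 snap.py w12
```

```text
t: 14.25
ee_pos: [0.5718, -0.2576, 0.3038]
tool_rot: [-0.001, 0.985, -0.171, 0.003]
wrist_force: [0.3, -0.9, -2.2]
gripper_width: 0.0271
14.25 [ 0.5718 -0.2576  0.3038] [[0.942, -0.336, 0.006], [-0.336, -0.942, 0.002], [0.005, -0.004, -1.0]] [-0.49  0.34  1.28  0.    1.52  1.42] [ 0.31 -0.91 -2.18] 0.02713677266495849
```

View pics/w12.png

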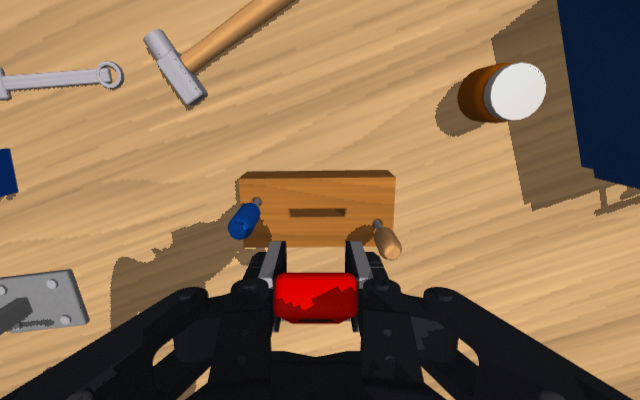

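```bash
python3 - <<'E'
import cv2
a=cv2.imread("pics/w12.png")[160:265,220:420];cv2.imwrite("pics/w12z.png",cv2.resize(a,None,fx=4,fy=4,interpolation=2))
E
```

```text
(no output)
```

View pics/w12z.png

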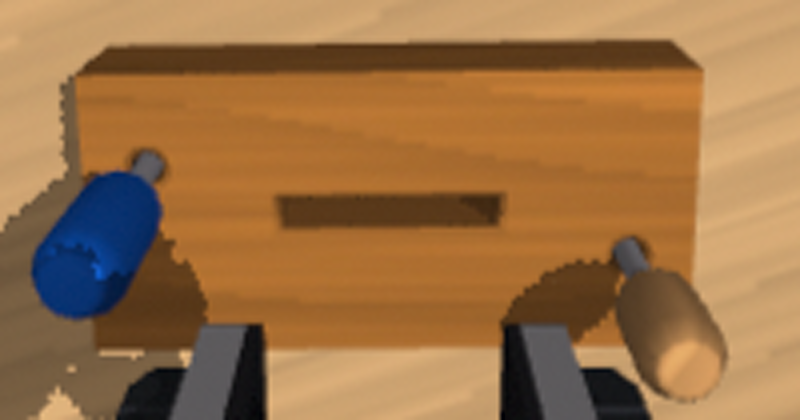

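```bash
python3 - <<'E'
from h import *
import pickle
m=pickle.load(open("w12.pkl","rb"));f=lambda x,y,z=.05:atz(m,220+(x+.5)/4-.5,160+(y+.5)/4-.5,z)
c=[f(*q) for q in[(77,77),(702,72),(97,348)]];s=[f(*q) for q in[(276,195),(506,194),(500,227),(281,227)]]
print(np.round(c,4),"\n",np.round(s,4),np.linalg.norm(c[0]-c[1]),np.linalg.norm(c[0]-c[2]))
for a,b in((c[0],c[1]),(s[0],s[1]),(s[3],s[2])): d=a-b;print(np.degrees(np.arctan2(d[1],d[0])),np.linalg.norm(d))
print("slot c",np.mean(s,0)); ctr=(c[1]+c[2])/2;print("blk c",ctr)
st=sensors.sense();Rt=toolR(st);print(st["ee_pos"],"slot c in tool cm",(Rt.T@(np.mean(s,0)-st["ee_pos"])*100).round(2),"tool y yaw",np.degrees(np.arctan2(-Rt[1,1],-Rt[0,1])))
E
```

```text
[[ 0.5898 -0.1629  0.05  ]
 [ 0.5276 -0.3417  0.05  ]
 [ 0.506  -0.134   0.05  ]] 
 [[ 0.5346 -0.2064  0.05  ]
 [ 0.5109 -0.2738  0.05  ]
 [ 0.5014 -0.2686  0.05  ]
 [ 0.5243 -0.2041  0.05  ]] 0.18928612254321545 0.08863496724874795
70.82842809081136 0.18928612254321545
70.64388595731707 0.07138498409661856
70.39003649252332 0.06843083532264253
slot c [ 0.5178073  -0.23822779  0.05      ]
blk c [ 0.51681478 -0.23782053  0.05      ]
[ 0.57184022 -0.25753308  0.30390822] slot c in tool cm [-5.87  0.09 25.36] tool y yaw 70.42609627375802
```

```bash
python3 -m pendant '[{"dx":4,"dy":0,"dz":2,"turn":0,"grip":0.2},{"dx":8.2,"dy":0.1,"dz":5,"turn":0,"grip":0.2},{"dx":8.8,"dy":0.1,"dz":9,"turn":0,"grip":0.2},{"dx":8.8,"dy":0.1,"dz":13,"turn":0,"grip":0.2},{"dx":8.8,"dy":0.1,"dz":16,"turn":0,"grip":0.2},{"dx":8.8,"dy":0.1,"dz":17.8,"turn":0,"grip":0.2},{"dx":8.8,"dy":0.1,"dz":18.3,"turn":0,"grip":0.2},{"dx":8.8,"dy":0.1,"dz":18.3,"turn":0,"grip":0.2}]'
cat > bl.py <<'E'
from h import *
B0=np.array([.5175,-.238,0]);y=np.radians(-19.4);RB=np.array([[np.cos(y),-np.sin(y),0],[np.sin(y),np.cos(y),0],[0,0,1]])
def now():
    s=sensors.sense();R_=toolR(s);g=RB.T@(s["ee_pos"]-R_[:,2]*r.grip_point_offset-B0)*1e3
    print("t",round(s["t"],2),"G blk",g.round(1),"F",(RB.T@s["wrist_force"]).round(2),"M",(RB.T@s["ft_torque"]).round(2),"yaw",round(np.degrees(np.arctan2(R_[1,0],R_[0,0]))+19.4,2),R_[2].round(4),"w",round(s["gripper_width"]*1e3,1));return g
def scene(n,x,y_,w,h,k):
    cv2.imwrite(f"pics/{n}.png",cv2.resize(camera("scene")[y_:y_+h,x:x+w,::-1],None,fx=k,fy=k,interpolation=2))
E
python3 -c "
from bl import *
now();scene('s5',180,140,140,140,5)"; python3 snap.py w13
```

```text
t: 15.1
ee_pos: [0.6552, -0.2872, 0.1203]
tool_rot: [-0.002, 0.986, -0.169, 0.002]
wrist_force: [-0.6, 0.3, -1.7]
gripper_width: 0.0268
t 15.1 G blk [146.2  -0.7 139. ] F [-0.66  0.08 -1.69] M [-0.07 -0.13  0.04] yaw -0.11 [ 0.0032 -0.004  -1.    ] w 26.8
15.15 [ 0.656  -0.2877  0.1218] [[0.942, -0.334, 0.007], [-0.334, -0.942, 0.002], [0.006, -0.004, -1.0]] [-0.47  0.58  1.32  0.    1.23  1.44] [-0.95  0.34 -1.74] 0.027219296829953117
```

View pics/s5.png

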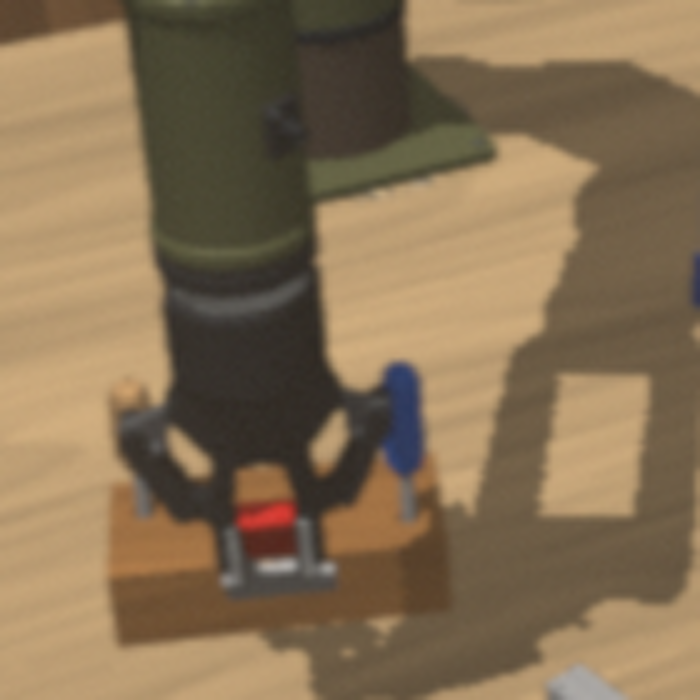

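View pics/w13.png

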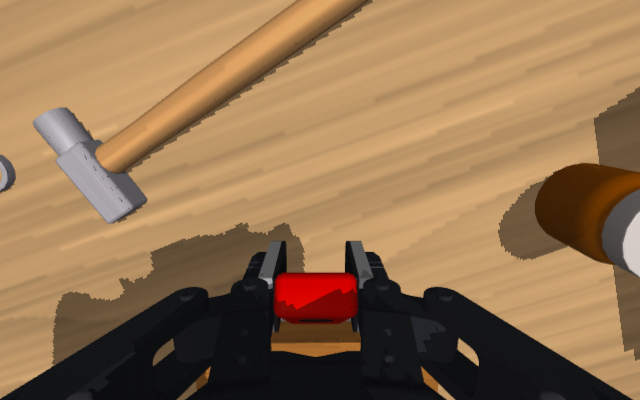

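```bash
python3 -m pendant '[{"dx":0,"dy":0.05,"dz":0.1,"turn":0,"grip":0.2},{"dx":0,"dy":0.05,"dz":0.1,"turn":0,"grip":0.2},{"dx":-0.5,"dy":0.05,"dz":0.1,"turn":0,"grip":0.2},{"dx":-1.0,"dy":0.05,"dz":0.1,"turn":0,"grip":0.2},{"dx":-1.3,"dy":0.05,"dz":0.1,"turn":0,"grip":0.2},{"dx":-1.6,"dy":0.05,"dz":0.1,"turn":0,"grip":0.2},{"dx":-1.9,"dy":0.05,"dz":0.1,"turn":0,"grip":0.2}]' 20
python3 -c "
from bl import *
now()"
```

```text
t: 15.9
ee_pos: [0.6415, -0.2833, 0.1233]
tool_rot: [-0.0, 0.985, -0.17, 0.008]
wrist_force: [7.7, -3.2, 1.0]
gripper_width: 0.0273
t 15.9 G blk [131.8  -1.6 142. ] F [ 8.32 -0.44  1.04] M [ 0.18 -1.74  0.05] yaw -0.15 [ 0.0156 -0.0032 -0.9999] w 27.3
```

```bash
python3 -m pendant '[{"dx":0.1,"dy":0.05,"dz":0.3,"turn":0,"grip":0.2},{"dx":0.1,"dy":0.05,"dz":0.7,"turn":0,"grip":0.2},{"dx":0,"dy":0.05,"dz":0.7,"turn":0,"grip":0.2}]' 20
python3 -c "
from bl import *
now()"
```

```text
t: 16.2
ee_pos: [0.6419, -0.284, 0.1156]
tool_rot: [-0.0, 0.985, -0.17, 0.008]
wrist_force: [2.9, -1.1, -1.1]
gripper_width: 0.027
t 16.2 G blk [132.3  -2.1 134.3] F [ 3.08 -0.04 -1.09] M [ 0.01 -0.94  0.05] yaw -0.14 [ 0.0161 -0.0031 -0.9999] w 27.0
```

```bash
python3 -m pendant '[{"dx":-0.2,"dy":-0.05,"dz":0,"turn":0,"grip":0.2},{"dx":-0.4,"dy":-0.1,"dz":0,"turn":0,"grip":0.2},{"dx":-0.6,"dy":-0.1,"dz":0,"turn":0,"grip":0.2}]' 20
python3 -c "
from bl import *
now()"; python3 snap.py w14
```

```text
t: 16.5
ee_pos: [0.6399, -0.2828, 0.1171]
tool_rot: [0.001, 0.985, -0.17, 0.012]
wrist_force: [7.2, -3.2, 1.0]
gripper_width: 0.0274
t 16.5 G blk [129.9  -1.6 135.8] F [ 7.89 -0.67  0.95] M [-0.08 -1.62  0.06] yaw -0.12 [ 0.0244 -0.0018 -0.9997] w 27.4
16.5 [ 0.6399 -0.2828  0.1171] [[0.942, -0.334, 0.024], [-0.334, -0.943, -0.006], [0.024, -0.002, -1.0]] [-0.48  0.56  1.39  0.01  1.17  1.43] [ 7.22 -3.25  0.95] 0.027421398675821985
```

View pics/w14.png

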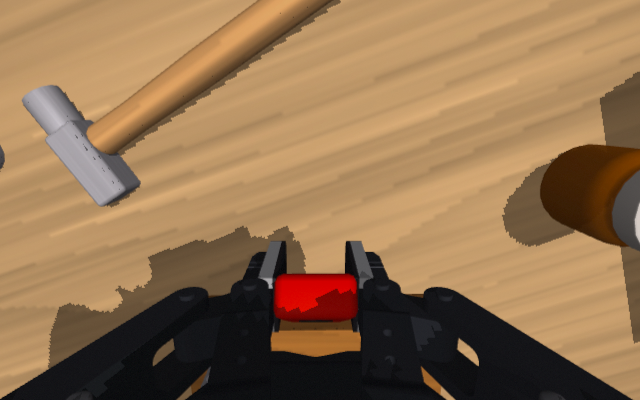

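```bash
python3 -m pendant '[{"dx":-0.2,"dy":0,"dz":-0.2,"turn":0,"grip":0.2},{"dx":-0.4,"dy":0,"dz":-0.4,"turn":0,"grip":0.2},{"dx":-0.6,"dy":0,"dz":-0.55,"turn":0,"grip":0.2}]' 20
python3 -c "
from bl import *
now()"
```

```text
t: 16.85
ee_pos: [0.6344, -0.2809, 0.123]
tool_rot: [0.001, 0.985, -0.17, 0.013]
wrist_force: [4.3, -2.1, -2.1]
gripper_width: 0.0271
t 16.85 G blk [124.1  -1.7 141.7] F [ 4.78 -0.59 -2.06] M [-0.08 -1.43  0.1 ] yaw -0.13 [ 0.0259 -0.0018 -0.9997] w 27.1
```

```bash
python3 -m pendant '[{"dx":-0.5,"dy":0,"dz":-0.37,"turn":0,"grip":0.2},{"dx":-1.0,"dy":0,"dz":-0.7,"turn":0,"grip":0.2},{"dx":-1.5,"dy":0,"dz":-1.0,"turn":0,"grip":0.2},{"dx":-2.0,"dy":0,"dz":-1.25,"turn":0,"grip":0.2},{"dx":-2.4,"dy":0,"dz":-1.45,"turn":0,"grip":0.2}]' 20
python3 -c "
from bl import *
now()"; python3 snap.py w15
```

```text
t: 17.35
ee_pos: [0.6109, -0.2726, 0.1371]
tool_rot: [0.001, 0.985, -0.17, 0.013]
wrist_force: [3.8, -0.6, -2.6]
gripper_width: 0.0272
t 17.35 G blk [ 99.1  -1.6 155.8] F [ 3.74  0.68 -2.63] M [ 0.02 -1.1   0.05] yaw -0.13 [ 0.0257 -0.0018 -0.9997] w 27.2
17.35 [ 0.6109 -0.2726  0.1371] [[0.942, -0.334, 0.025], [-0.334, -0.942, -0.007], [0.026, -0.002, -1.0]] [-0.49  0.5   1.44  0.01  1.18  1.42] [ 3.75 -0.61 -2.63] 0.027195134646806396
```

View pics/w15.png

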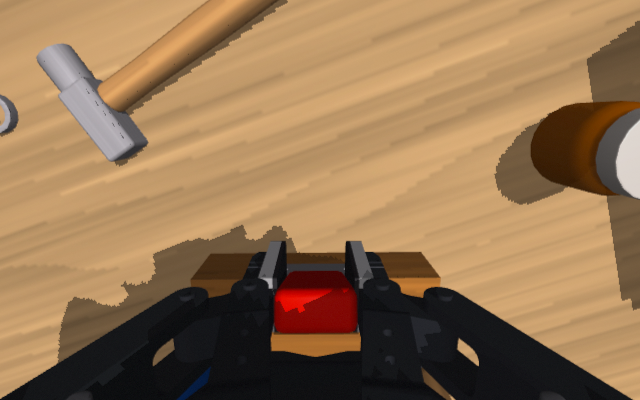

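```bash
python3 -m pendant '[{"dx":-0.6,"dy":0,"dz":-0.28,"turn":0,"grip":0.2},{"dx":-1.2,"dy":0,"dz":-0.52,"turn":0,"grip":0.2},{"dx":-1.8,"dy":0,"dz":-0.75,"turn":0,"grip":0.2},{"dx":-2.4,"dy":0,"dz":-0.92,"turn":0,"grip":0.2},{"dx":-3.0,"dy":0,"dz":-1.06,"turn":0,"grip":0.2},{"dx":-3.6,"dy":0,"dz":-1.16,"turn":0,"grip":0.2},{"dx":-4.1,"dy":0,"dz":-1.22,"turn":0,"grip":0.2},{"dx":-4.6,"dy":0,"dz":-1.26,"turn":0,"grip":0.2}]' 20
python3 -c "
from bl import *
now()"
```

```text
t: 18.2
ee_pos: [0.5667, -0.257, 0.149]
tool_rot: [0.001, 0.985, -0.17, 0.013]
wrist_force: [4.5, -1.7, -4.9]
gripper_width: 0.0274
t 18.2 G blk [ 52.2  -1.6 167.7] F [ 4.84 -0.14 -4.86] M [-0.06 -1.63  0.13] yaw -0.13 [ 0.0263 -0.0017 -0.9997] w 27.4
```

```bash
python3 -m pendant '[{"dx":-0.2,"dy":0,"dz":0,"turn":0,"grip":0.2},{"dx":-0.4,"dy":0,"dz":0,"turn":0,"grip":0.2},{"dx":-0.5,"dy":0,"dz":0,"turn":0,"grip":0.2},{"dx":-0.5,"dy":0,"dz":0,"turn":0,"grip":0.2}]' 20
python3 -c "
from bl import *
now()"
python3 -m pendant '[{"dx":0.5,"dy":0,"dz":0,"turn":0,"grip":0.2},{"dx":1.5,"dy":0,"dz":-1,"turn":0,"grip":0.2},{"dx":2.0,"dy":0,"dz":-3,"turn":0,"grip":0.2},{"dx":2.0,"dy":0,"dz":-4,"turn":0,"grip":0.2},{"dx":2.0,"dy":0,"dz":-4,"turn":0,"grip":0.2}]' 60
python3 -c "
from bl import *
now();scene('s6',180,130,120,120,5)"; python3 snap.py w16
```

```text
t: 18.6
ee_pos: [0.5628, -0.2556, 0.1492]
tool_rot: [0.002, 0.985, -0.17, 0.014]
wrist_force: [4.7, -1.9, -2.5]
gripper_width: 0.0269
t 18.6 G blk [ 48.1  -1.6 167.9] F [ 5.12 -0.24 -2.51] M [-0.01 -1.5   0.07] yaw -0.13 [ 0.0285 -0.0015 -0.9996] w 26.9
t: 19.1
ee_pos: [0.5802, -0.2618, 0.1909]
tool_rot: [0.002, 0.985, -0.17, 0.014]
wrist_force: [0.4, -0.5, -2.5]
gripper_width: 0.0273
t 19.1 G blk [ 66.5  -1.7 209.6] F [ 0.54 -0.31 -2.48] M [ 0.03 -0.   -0.03] yaw -0.13 [ 0.0284 -0.0014 -0.9996] w 27.3
19.15 [ 0.5796 -0.2616  0.1899] [[0.942, -0.334, 0.026], [-0.334, -0.942, -0.008], [0.027, -0.002, -1.0]] [-0.49  0.41  1.45  0.01  1.25  1.42] [-1.05  0.68 -2.59] 0.02703425309957483
```

View pics/w16.png

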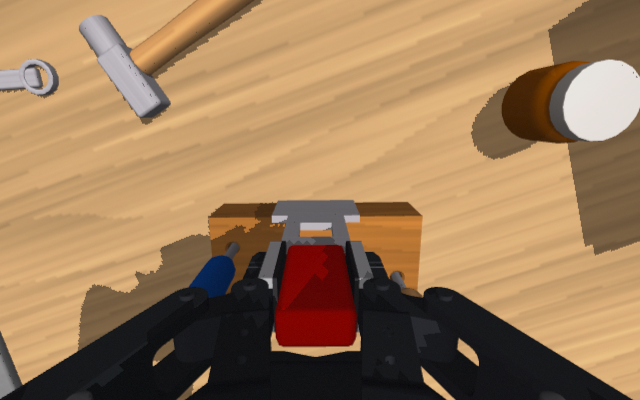

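View pics/s6.png

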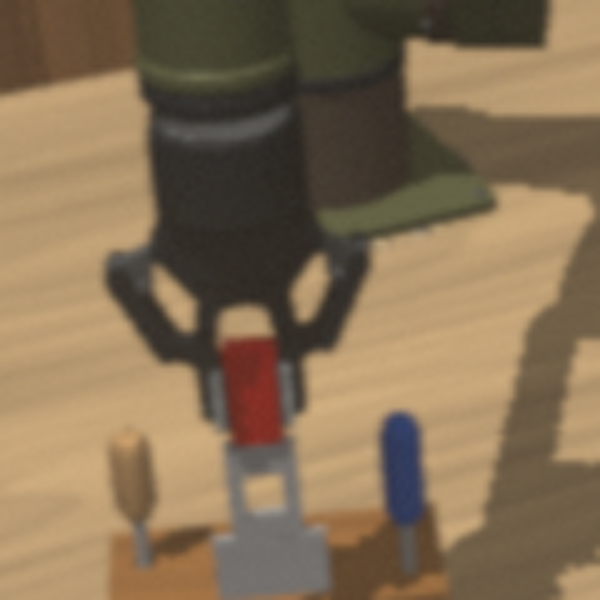

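```bash
python3 - <<'E'
import cv2
a=cv2.imread("pics/w16.png")[190:360,250:380];cv2.imwrite("pics/w16z.png",cv2.resize(a,None,fx=3.5,fy=3.5,interpolation=2))
E
```

```text
(no output)
```

View pics/w16z.png

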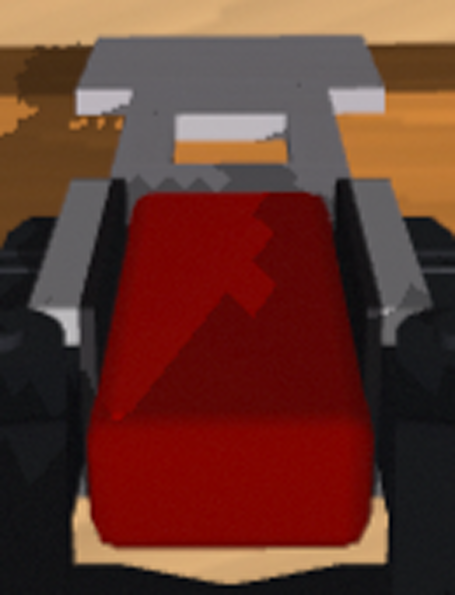

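```bash
python3 - <<'E'
from h import *
import pickle
from scipy.optimize import least_squares
m=pickle.load(open("w16.pkl","rb"));T=np.array(m["camera_from_world"])
# tool pose at snapshot from state
ee=np.array([0.5796,-0.2616,0.1899]);Rt=toolR();G=ee-Rt[:,2]*.0187
ex=np.array([Rt[0,0],Rt[1,0],0]);ex/=np.linalg.norm(ex);ez=np.array([0,0,1.]);ey=np.cross(ez,ex)
# image right = tool y = -ey
D=[((2.5,30,0),(97,37)),((2.5,-30,0),(366,36)),((2.5,30,40),(76,89)),((2.5,-30,40),(384,90)),((2.5,10,55),(176,115)),((2.5,-10,55),(287,115)),((7.5,14,160),(95,418)),((7.5,-14,160),(372,418)),((-7.5,14,160),(95,545)),((-7.5,-14,160),(372,545))]
def f(v):
    th,xo,yo,sg,roll=v;o=[]
    u=np.sin(th)*ex+np.cos(th)*ez;n=np.cos(th)*ex-np.sin(th)*ez
    u2=np.cos(roll)*u+np.sin(roll)*ey;j=np.cos(roll)*ey-np.sin(roll)*u
    for (x,y,s),z in D:
        w=G+(ex*xo+ey*yo+n*x+j*y+u2*(s-sg))/1e3
        o+=list(proj(m,w)[0]-[250+(z[0]+.5)/3.5-.5,190+(z[1]+.5)/3.5-.5])
    return np.r_[o,xo/2]
s=least_squares(f,[0,0,0,130,0]);print(s.x.round(3),"deg",np.degrees(s.x[0]),f(s.x).round(1))
E
```

```text
[-1.90000e-02 -5.83700e+00  1.18300e+00  1.35282e+02 -3.00000e-03] deg -1.0952391840579074 [ 1.1 -0.1 -1.5  0.1  1.   0.2 -0.3 -0.2  0.4 -0.2 -0.5 -0.2 -1.4 -0.5
  1.4 -0.6 -0.   0.5 -0.   0.4 -2.9]
```

```bash
python3 - <<'E'
import cv2
a=cv2.imread("pics/w16.png")[190:300,200:430];cv2.imwrite("pics/w16y.png",cv2.resize(a,None,fx=3.4,fy=3.4,interpolation=2))
E
```

```text
(no output)
```

View pics/w16y.png

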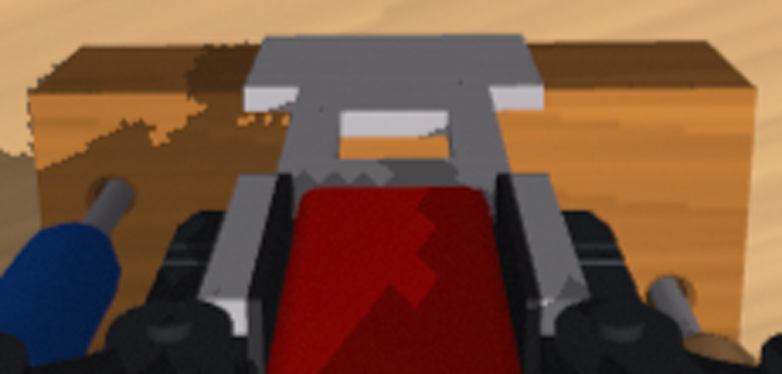

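```bash
python3 - <<'E'
from bl import *
import pickle
m=pickle.load(open("w16.pkl","rb"));f=lambda x,y,z:RB.T@(atz(m,200+(x+.5)/3.4-.5,190+(y+.5)/3.4-.5,z)-B0)*1e3
print([f(*q).round(1) for q in[(28,92,.05),(755,88,.05),(80,46,0),(710,41,0)]])
# blade edge corners assuming z: edge height est
for z in (.066,.070,.074): print(z,[f(*q,z).round(1) for q in[(264,36),(524,36)]])
now()
E
```

```text
[array([44.2, 96. , 50. ]), array([ 44.9, -94.4,  50. ]), array([43.7, 95.8,  0. ]), array([ 44.8, -96.1,  -0. ])]
0.066 [array([63.2, 31.7, 66. ]), array([ 63.1, -31.8,  66. ])]
0.07 [array([64.3, 31.2, 70. ]), array([ 64.1, -31.3,  70. ])]
0.074 [array([65.3, 30.7, 74. ]), array([ 65.1, -30.9,  74. ])]
t 19.2 G blk [ 65.5  -1.5 207.9] F [-0.2   0.23 -2.49] M [-0.06  0.08 -0.06] yaw -0.13 [ 0.0259 -0.0018 -0.9997] w 27.4
```

```bash
cat >> bl.py <<'E'
def rows(*ds):
    R_=toolR()
    for d in ds: print(d,"->",(R_.T@RB@np.array(d)/10).round(2))
E
python3 -c "
from bl import *
rows((-63,0.2,0),(-63,.2,-15),(-63,.2,-28),(-63,.2,-40),(-63,.2,-60))"
```

```text
(-63, 0.2, 0) -> [-6.3  -0.01 -0.16]
(-63, 0.2, -15) -> [-6.34 -0.    1.34]
(-63, 0.2, -28) -> [-6.37 -0.    2.64]
(-63, 0.2, -40) -> [-6.4   0.    3.84]
(-63, 0.2, -60) -> [-6.45  0.01  5.83]
```

```bash
python3 -m pendant '[{"dx":-2,"dy":0,"dz":-0.1,"turn":0,"grip":0.2},{"dx":-4.5,"dy":0,"dz":-0.15,"turn":0,"grip":0.2},{"dx":-6,"dy":0,"dz":-0.16,"turn":0,"grip":0.2},{"dx":-6.3,"dy":0,"dz":-0.16,"turn":0,"grip":0.2},{"dx":-6.34,"dy":0,"dz":0.7,"turn":0,"grip":0.2},{"dx":-6.34,"dy":0,"dz":1.34,"turn":0,"grip":0.2},{"dx":-6.34,"dy":0,"dz":1.6,"turn":0,"grip":0.2},{"dx":-6.34,"dy":0,"dz":1.6,"turn":0,"grip":0.2}]'
python3 -c "
from bl import *
now();scene('s7',190,160,100,110,6)"; python3 snap.py w17
```

```text
t: 20.0
ee_pos: [0.52, -0.2403, 0.1704]
tool_rot: [0.001, 0.985, -0.17, 0.012]
wrist_force: [-0.1, -0.1, -2.9]
gripper_width: 0.027
t 20.0 G blk [  2.7  -1.3 189.1] F [-0.08 -0.13 -2.92] M [ 0.06  0.01 -0.03] yaw -0.13 [ 0.0242 -0.0021 -0.9997] w 27.0
20.05 [ 0.5202 -0.2403  0.1708] [[0.942, -0.334, 0.024], [-0.334, -0.943, -0.006], [0.025, -0.002, -1.0]] [-0.51  0.34  1.62  0.01  1.16  1.4 ] [ 0.98  0.01 -2.55] 0.027153035364793437
```

View pics/w17.png

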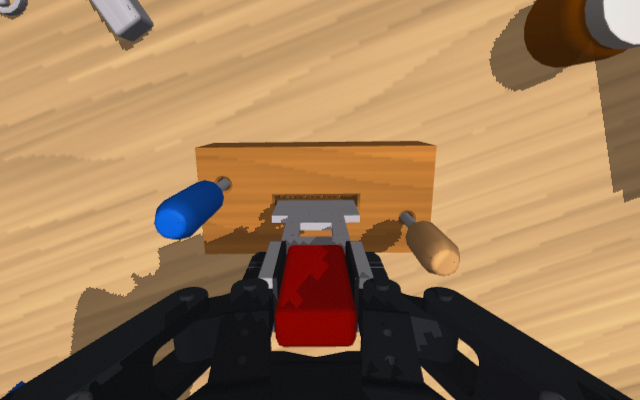

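View pics/s7.png

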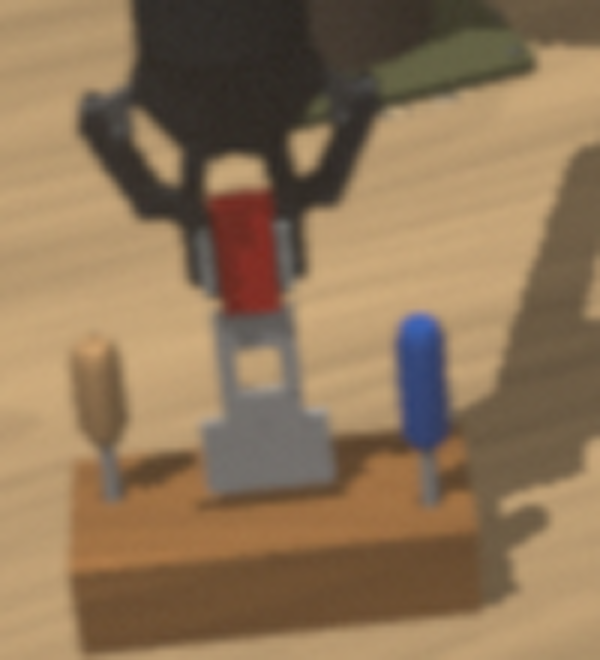

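```bash
python3 - <<'E'
import cv2
a=cv2.imread("pics/w17.png")[185:235,255:375];cv2.imwrite("pics/w17z.png",cv2.resize(a,None,fx=6.5,fy=6.5,interpolation=2))
E
```

```text
(no output)
```

View pics/w17z.png

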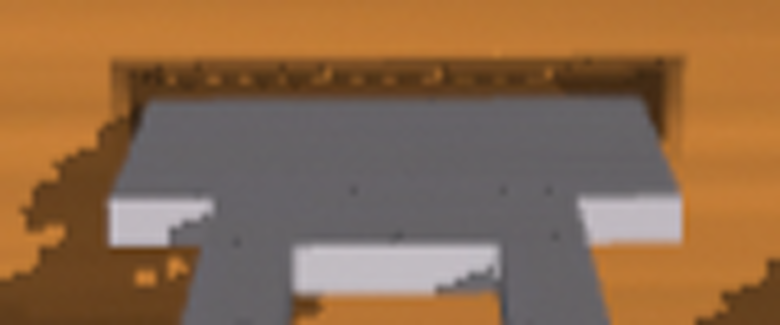

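```bash
python3 -c "
from bl import *
rows((-1,0,0),(-1,0,-8),(-1,0,-14))"
python3 -m pendant '[{"dx":-0.11,"dy":-0.03,"dz":0.2,"turn":0,"grip":0.2},{"dx":-0.12,"dy":-0.03,"dz":0.5,"turn":0,"grip":0.2},{"dx":-0.13,"dy":-0.03,"dz":0.8,"turn":0,"grip":0.2},{"dx":-0.13,"dy":-0.03,"dz":1.1,"turn":0,"grip":0.2},{"dx":-0.13,"dy":-0.03,"dz":1.4,"turn":0,"grip":0.2},{"dx":-0.13,"dy":-0.03,"dz":1.4,"turn":0,"grip":0.2}]'
python3 -c "
from bl import *
now()"; python3 snap.py w18
```

```text
(-1, 0, 0) -> [-0.1  0.  -0. ]
(-1, 0, -8) -> [-0.12  0.    0.8 ]
(-1, 0, -14) -> [-0.14  0.    1.4 ]
t: 20.7
ee_pos: [0.5192, -0.2396, 0.1565]
tool_rot: [0.001, 0.985, -0.17, 0.012]
wrist_force: [0.4, -0.0, -3.2]
gripper_width: 0.0269
t 20.7 G blk [  1.6  -1.  175.2] F [ 0.36  0.08 -3.16] M [-0.01  0.03  0.08] yaw -0.13 [ 0.0245 -0.0021 -0.9997] w 26.9
20.7 [ 0.5192 -0.2396  0.1565] [[0.942, -0.334, 0.024], [-0.334, -0.942, -0.006], [0.024, -0.002, -1.0]] [-0.51  0.36  1.64  0.01  1.12  1.4 ] [ 0.37 -0.04 -3.16] 0.026924445102274718
```

View pics/w18.png

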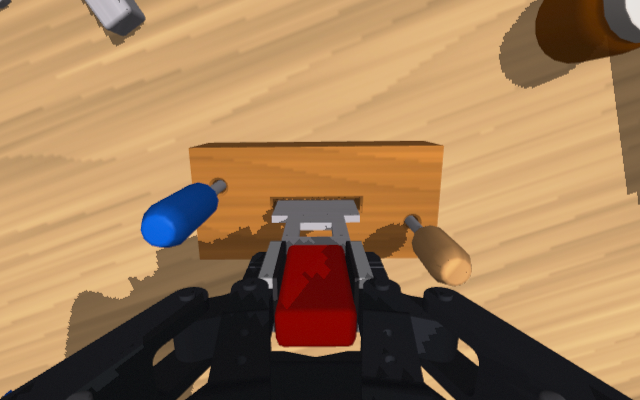

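```bash
python3 -m pendant '[{"dx":-0.01,"dy":0,"dz":0.3,"turn":0,"grip":0.2},{"dx":-0.02,"dy":0,"dz":0.6,"turn":0,"grip":0.2},{"dx":-0.02,"dy":0,"dz":0.9,"turn":0,"grip":0.2},{"dx":-0.03,"dy":0,"dz":1.2,"turn":0,"grip":0.2},{"dx":-0.03,"dy":0,"dz":1.2,"turn":0,"grip":0.2}]'
python3 -c "
from bl import *
now()"
```

```text
t: 21.25
ee_pos: [0.519, -0.2395, 0.1442]
tool_rot: [0.001, 0.985, -0.17, 0.012]
wrist_force: [-0.2, 0.2, -2.2]
gripper_width: 0.0271
t 21.25 G blk [  1.4  -1.  162.9] F [-0.3   0.1  -2.24] M [ 0.05 -0.    0.02] yaw -0.13 [ 0.0238 -0.0022 -0.9997] w 27.1
```

```bash
python3 -m pendant '[{"dx":-0.01,"dy":0,"dz":0.4,"turn":0,"grip":0.2},{"dx":-0.02,"dy":0,"dz":0.8,"turn":0,"grip":0.2},{"dx":-0.03,"dy":0,"dz":1.2,"turn":0,"grip":0.2},{"dx":-0.03,"dy":0,"dz":1.3,"turn":0,"grip":0.2}]'
python3 -c "
from bl import *
now()"
```

```text
t: 21.65
ee_pos: [0.5185, -0.2392, 0.1305]
tool_rot: [0.001, 0.985, -0.17, 0.011]
wrist_force: [-0.1, 0.8, -2.6]
gripper_width: 0.0271
t 21.65 G blk [  1.   -0.8 149.2] F [-0.39  0.74 -2.59] M [-0.01 -0.01 -0.  ] yaw -0.13 [ 0.0225 -0.0024 -0.9997] w 27.1
```

```bash
python3 -m pendant '[{"dx":0,"dy":0,"dz":0.1,"turn":0,"grip":0.2},{"dx":0,"dy":0,"dz":0.2,"turn":0,"grip":0.2},{"dx":0,"dy":0,"dz":0.25,"turn":0,"grip":0.2}]'
python3 -m pendant '[{"dx":0,"dy":0,"dz":0.1,"turn":0,"grip":0.2},{"dx":0,"dy":0,"dz":0.2,"turn":0,"grip":0.2},{"dx":0,"dy":0,"dz":0.2,"turn":0,"grip":0.2}]'
python3 -c "
from bl import *
now();scene('s8',190,160,100,110,6)"; python3 snap.py w19
```

```text
t: 21.95
ee_pos: [0.5186, -0.2392, 0.1279]
tool_rot: [0.001, 0.985, -0.17, 0.011]
wrist_force: [0.2, -0.3, -2.9]
gripper_width: 0.027
t: 22.25
ee_pos: [0.5186, -0.2392, 0.1258]
tool_rot: [0.001, 0.985, -0.17, 0.011]
wrist_force: [0.3, 0.5, -2.6]
gripper_width: 0.0273
t 22.25 G blk [  1.   -0.8 144.5] F [ 0.12  0.53 -2.65] M [ 0.02 -0.01  0.06] yaw -0.13 [ 0.0224 -0.0024 -0.9997] w 27.3
22.3 [ 0.5186 -0.2392  0.1259] [[0.942, -0.334, 0.022], [-0.334, -0.942, -0.005], [0.022, -0.002, -1.0]] [-0.51  0.39  1.67  0.01  1.06  1.4 ] [ 0.07  0.85 -2.4 ] 0.027046111285152268
```

View pics/s8.png

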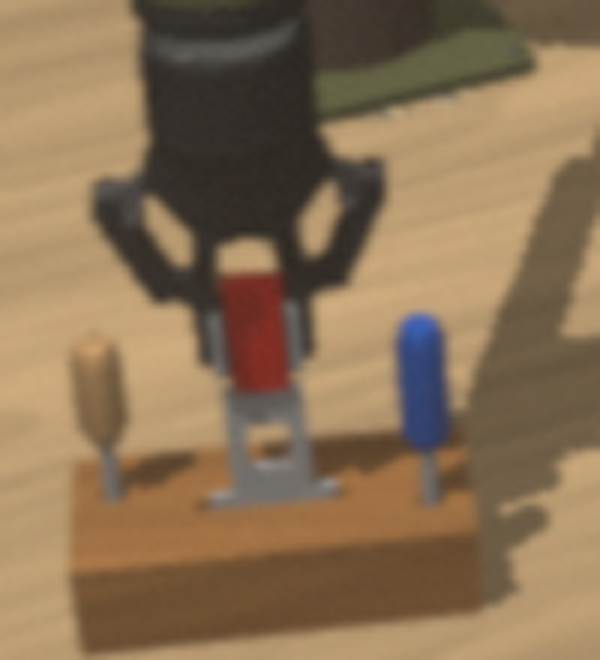

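View pics/w19.png

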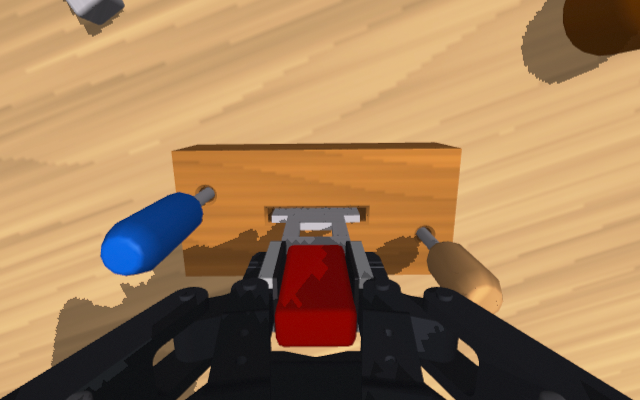

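```bash
python3 -m pendant '[{"dx":0,"dy":0,"dz":0.15,"turn":0,"grip":0.2},{"dx":0,"dy":0,"dz":0.3,"turn":0,"grip":0.2},{"dx":0,"dy":0,"dz":0.3,"turn":0,"grip":0.2}]'
python3 -m pendant '[{"dx":0,"dy":0,"dz":0.1,"turn":0,"grip":0.2},{"dx":0,"dy":0,"dz":0.2,"turn":0,"grip":0.2},{"dx":0,"dy":0,"dz":0.2,"turn":0,"grip":0.2}]'
```

```text
t: 22.65
ee_pos: [0.5193, -0.2395, 0.1256]
tool_rot: [0.001, 0.985, -0.17, 0.012]
wrist_force: [-2.7, 2.1, 12.8]
gripper_width: 0.0272
t: 22.95
ee_pos: [0.5203, -0.2398, 0.1256]
tool_rot: [0.001, 0.985, -0.169, 0.014]
wrist_force: [-2.4, 0.7, 11.0]
gripper_width: 0.0271
```

```bash
python3 snap.py w20; python3 - <<'E'
import cv2
a=cv2.imread("pics/w20.png")[190:260,245:385];cv2.imwrite("pics/w20z.png",cv2.resize(a,None,fx=5.5,fy=5.5,interpolation=2))
E
python3 -c "
from bl import *
now()"
```

```text
22.95 [ 0.5203 -0.2398  0.1256] [[0.942, -0.334, 0.027], [-0.334, -0.943, -0.008], [0.028, -0.002, -1.0]] [-0.51  0.39  1.67  0.01  1.05  1.4 ] [-2.39  0.66 10.99] 0.02711803677118418
t 23.0 G blk [  2.7  -0.8 144.2] F [-2.36  0.95 11.41] M [ 0.1   0.69 -0.02] yaw -0.12 [ 0.0276 -0.0018 -0.9996] w 27.0
```

View pics/w20z.png

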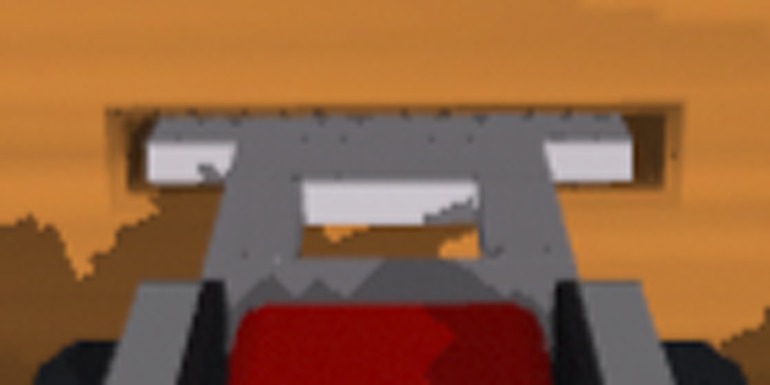

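```bash
python3 -m pendant '[{"dx":-0.05,"dy":0,"dz":-0.05,"turn":0,"grip":0.3},{"dx":-0.05,"dy":0,"dz":-0.05,"turn":0,"grip":0.45},{"dx":-0.05,"dy":0,"dz":-0.05,"turn":0,"grip":0.55},{"dx":-0.05,"dy":0,"dz":-0.05,"turn":0,"grip":0.55},{"dx":-0.05,"dy":0,"dz":-0.05,"turn":0,"grip":0.55},{"dx":-0.05,"dy":0,"dz":-0.05,"turn":0,"grip":0.55}]' 20
python3 snap.py w21
```

```text
t: 23.6
ee_pos: [0.5198, -0.2396, 0.1258]
tool_rot: [0.001, 0.985, -0.17, 0.014]
wrist_force: [0.2, 0.4, -0.4]
gripper_width: 0.0473
23.6 [ 0.5198 -0.2396  0.1258] [[0.942, -0.334, 0.026], [-0.334, -0.943, -0.007], [0.027, -0.002, -1.0]] [-0.51  0.39  1.67  0.01  1.05  1.4 ] [ 0.19  0.37 -0.36] 0.0473431074477563
```

View pics/w21.png

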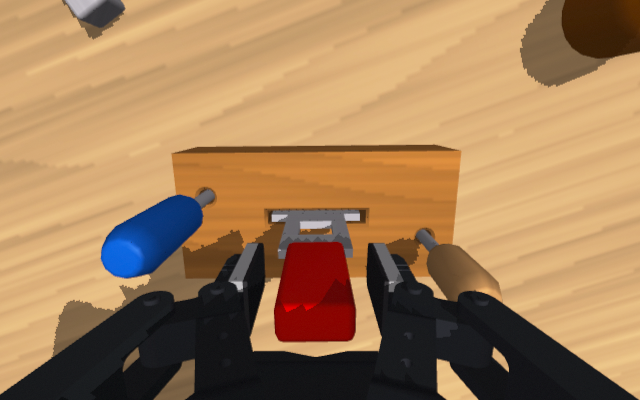

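```bash
python3 -m pendant '[{"dx":0.03,"dy":0,"dz":-1,"turn":0,"grip":0.55},{"dx":0.08,"dy":0,"dz":-3,"turn":0,"grip":0.55},{"dx":0.15,"dy":0,"dz":-6,"turn":0,"grip":0.55},{"dx":0.25,"dy":0,"dz":-10,"turn":0,"grip":0.55},{"dx":3,"dy":0,"dz":-14,"turn":0,"grip":0.55},{"dx":5,"dy":0,"dz":-15,"turn":0,"grip":0.55},{"dx":5,"dy":0,"dz":-15,"turn":0,"grip":0.55},{"dx":5,"dy":0,"dz":-15,"turn":0,"grip":0.55},{"dx":5,"dy":0,"dz":-15,"turn":0,"grip":0.55}]' 20
python3 snap.py w22;python3 -c "
from bl import *
scene('s9',190,160,100,110,6);scene('s10',0,0,640,400,1.2)"
```

```text
t: 24.55
ee_pos: [0.5613, -0.2544, 0.2759]
tool_rot: [0.001, 0.985, -0.17, 0.012]
wrist_force: [0.5, -0.2, 0.4]
gripper_width: 0.047
24.55 [ 0.5613 -0.2544  0.2759] [[0.942, -0.334, 0.023], [-0.334, -0.943, -0.006], [0.024, -0.002, -1.0]] [-0.5   0.32  1.37  0.01  1.43  1.41] [ 0.46 -0.16  0.42] 0.046952821295318165
```

View pics/w22.png

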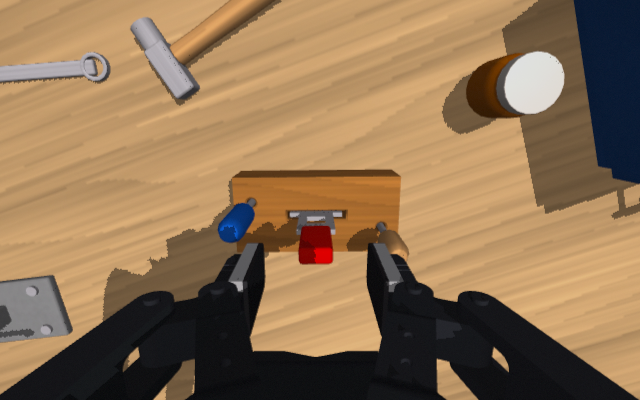

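View pics/s9.png

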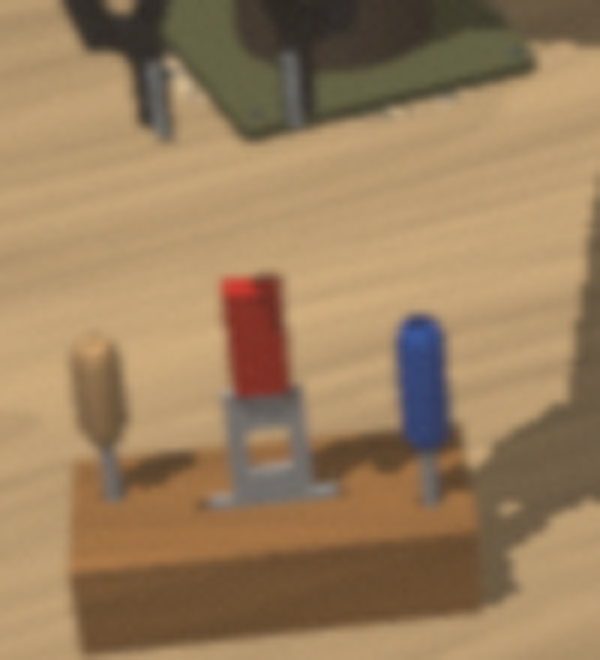

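View pics/s10.png

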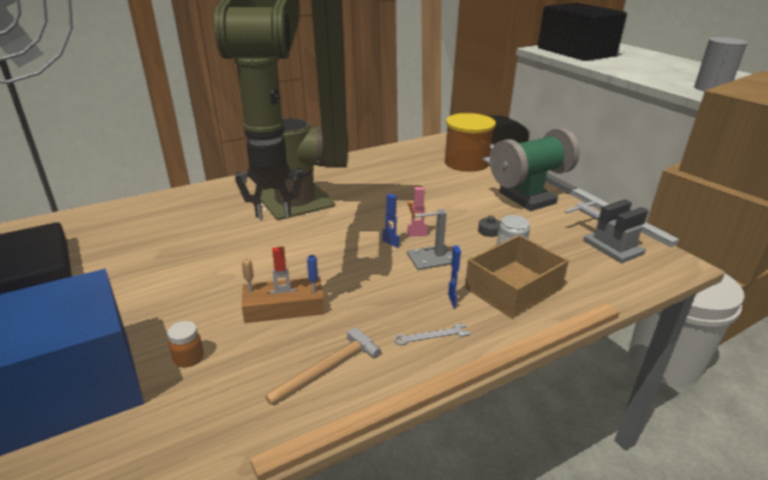

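```bash
python3 - <<'E'
import cv2
a=cv2.imread("pics/w22.png")[195:275,270:365];cv2.imwrite("pics/w22z.png",cv2.resize(a,None,fx=7,fy=7,interpolation=2))
E
```

```text
(no output)
```

View pics/w22z.png

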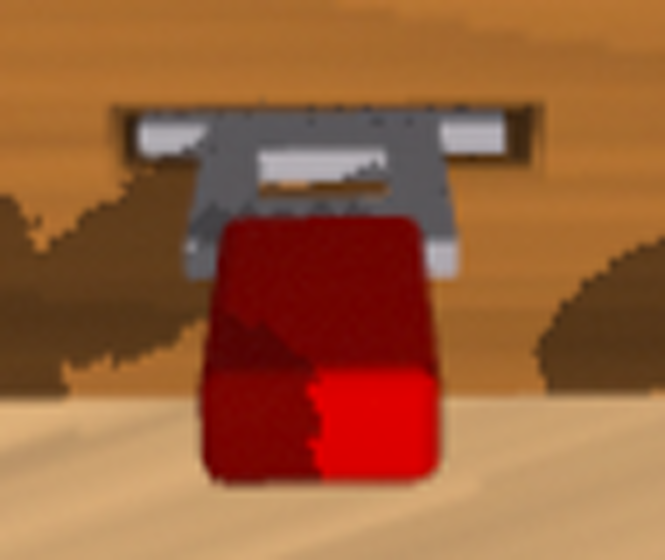

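```bash
python3 - <<'E'
from bl import *
import pickle
from scipy.optimize import least_squares
m=pickle.load(open("w22.pkl","rb"))
# block frame; features (x,y,s): image right = tool y = -block y
D=[((2.5,30,40),(136,116)),((2.5,-30,40),(505,116)),((-2.5,30,40),(136,156)),((-2.5,-30,40),(505,154)),((2.5,10,55),(258,149)),((2.5,-10,55),(386,149)),((2.5,19,100),(186,238)),((2.5,-19,100),(458,238)),((7.5,14,160),(202,372)),((7.5,-14,160),(438,372)),((-7.5,14,160),(202,485)),((-7.5,-14,160),(438,485))]
mouth=[((7,36,50),(112,106)),((7,-36,50),(541,104)),((-7,36,50),(120,166)),((-7,-36,50),(532,166))]
px=lambda z:np.array([270+(z[0]+.5)/7-.5,195+(z[1]+.5)/7-.5])
bm=least_squares(lambda v:np.ravel([proj(m,B0+RB@(np.array(c)+[v[0],v[1],0])/1e3)[0]-px(z) for c,z in mouth]),[0,0]).x
def f(v):
    th,x0,y0,z0,roll=v;o=[]
    u=np.array([np.sin(th),0,np.cos(th)]);n=np.array([np.cos(th),0,-np.sin(th)]);j=np.array([0,1.,0])
    u,j=np.cos(roll)*u+np.sin(roll)*j,np.cos(roll)*j-np.sin(roll)*u
    for (x,y_,s),z in D:o+=list(proj(m,B0+RB@(np.array([x0,y0,z0])+n*x+j*y_+u*s)/1e3)[0]-px(z))
    return np.array(o)
s=least_squares(f,[0,0,0,12,0]);print("mouth offs",bm,"scraper lean,x,y,z,roll",s.x.round(3));print(f(s.x).round(1))
E
```

```text
mouth offs [0.61440439 0.23436484] scraper lean,x,y,z,roll [ 4.000e-03  2.430e-01  1.105e+00  9.079e+00 -1.000e-03]
[ 0.6  0.8 -0.4  0.7  0.7 -0.8 -0.4 -0.6  0.  -0.2 -0.3 -0.3 -0.   0.3
 -0.3  0.2 -0.5 -0.5  0.5 -0.6 -0.2  0.5  0.3  0.5]
```

```bash
python3 -c "
from station import r
print(r.hand_in())"
```

```text
the job is handed in; nothing more can be done
None
```

The red-handled scraper is off the hook and standing blade down in the tool block's slot. I've let go of it and handed the job in. It took about 25 s of the 72 s allowed.

**Off the hook:** I measured the barb in three wrist pictures as about 0.14 rad more upright and about 0.36 rad to the +y side. I gripped the handle at 20 N and tipped it back to about 43–47° against the top of the post. The stand was loaded with about 8 N at most, by the end-of-move readings, when I tipped the handle. I then gripped at 70 N and took the eye out along the arm and up over the barb. The force stayed near the scraper's own weight. One reading was about 1.7 N off, which could be a light touch or noise. A picture afterwards showed the scraper clear of the hook.

**Into the slot:** I straightened the scraper by pressing its blade edge against the side of the block, at up to about 8 N. I then lowered it until it met the slot floor at about 15 N. After that I opened the fingers and lifted away.

**Last checks:**
- **Scraper:** upright within about 0.01 rad and within about 1 mm of the slot's middle.
- **Depth:** the final picture put the edge at 9 mm above the bench, while the slot floor is at 12 mm. I put the difference down to camera error, because the floor contact and the shoulder height, about 2 mm above the block, both say it is fully home.
- **Gripper:** open and clear, with force readings at noise level.
- **Surroundings:** everything else looks in place in the final scene picture; I checked this by eye, not by measuring.

Two things differed from plan. The tool itself picked up about 1.5° of tilt while I was straightening the scraper, and my position estimates from camera and touch disagreed by about 2–3 mm. Neither affected the fit.

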